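Lock the lap wheel's arbor with a linchpin

ROBOT

A 6-joint arm with a two-finger parallel gripper is mounted at the origin on the work surface. World frame = base frame: x ahead of the robot, y to its left, z up, the work surface at z = 0. Lengths are in m, angles in rad, forces in N, time in s.
With the tool pointing down it reaches from about 0.325 to 0.75 m from the base axis. Payload 7.6 kg.
Tool frame: the origin (TCP) lies between the finger pads; the fingertips stand 19 mm ahead of it and the grasp point (between the pads) is the TCP; z points along the fingers, y is the direction in which the jaws open and shut (so a half turn about z gives the same grasp; the last joint's range is limited). The gripper opens to 85 mm and grips with 20 to 120 N. Pads are 22 mm wide; open, the fingers measure 114 mm over their backs; the gripper's body (76 mm by 85 mm) begins 54 mm behind the grasp point. The pads swing forward as they close: fully open they stand 13 mm farther back than shut.
Start: joints at [1.083, 0.052, 1.401, -0, 1.689, -0.07], TCP at [0.213, 0.48, 0.25] pointing down, gripper open.
Joint ranges: [-2.9, 2.9], [-0.91, 2.17], [0.12, 2.37], [-1.06, 4.2], [0.26, 2.73], [-2.93, 2.93]. Speed limits (rad/s): [2.57, 2.57, 3.01, 3.14, 3.14, 3.14].

INTERFACE

Orientations are given as a unit quaternion [w, x, y, z].
In Python, from bench import robot gives the robot as it stands.
- The arm moves only by the tool arm_command, never from a script. Its argument "series" is a list of rows, each an object with "delta_rot": the turn, a rotation vector about the tool's x, y, z in rad, a list of three; "slide": the shift along the tool's x, y, z in cm, a list of three; "jaw": the opening, from -1 (shut) to 1 (fully open), so that 0 is half open. In form: [{"delta_rot": [ax, ay, az], "slide": [tx, ty, tz], "jaw": jaw}, ...]. A call has 1 to 10 rows; each row is the pose to reach, as a shift and turn from the pose commanded when the call began, along the tool's axes at that moment; what a row does not reach only later rows make up. A row lasts 1/10 s, in which the tool goes at most 50 mm and 8.59 degrees, less where a joint would pass 70% of its speed; a pose out of reach is approached as far as the arm can. A call with a gripper value outside its range is refused whole. The fingers move at their own pace and stop on an object; "force" is the grip in N (left out, the last holds). Time passes only in rows, so rows that repeat a pose let the fingers close. It gives the time, the measured TCP pose, the force and the opening at its end, in the units of the state.
- robot.read_state(): the state, without advancing time (a new reading comes with each control period).
- robot.camera(name): name is "side" or "top" or "wrist"; returns a dict with "frame" (384x512x3 uint8, red, green, blue), "fx", "fy", "cx", "cy" (pixels), "extrinsics" (4x4, takes a point from world to camera coordinates). Camera axes: x right, y up, looking along -z (the intrinsics and any distortion apply to the point x, -y, -z); pixel columns grow to the right and rows downward; lengths in m; the calibration is good to about 2 mm. The wrist camera is an equidistant fisheye: a pixel r from the principal point sees the ray r / f radians off the axis. A picture is of the moment at which its call begins. There is no depth.
- robot.hand_in(): hands the job in, once; it reports no verdict.
The state is a dict: "time_s": time; "joint_pos": joint angles; "joint_velocities": joint speeds; "effort": joint torques, N m; "ee_pos": TCP position; "ee_rot": TCP orientation; "wrist_force": force on the tool from outside, world axes, zero at the start; "torque": the same for the moment, N m; "opening": finger opening in m.
Only numpy, scipy, OpenCV 4.12 (cv2) and the standard library are available. Lean on these libraries where they do the work, as an engineer would, in place of code of your own. Each camera call takes 0.05 s, during which the arm holds its last target.

TASK

Take the red-tabbed linchpin from the wooden holder block and push it down through the hole near the free end of the lapping stand's arbor, feeling for the hole gently, until its head sits flush on the arbor. Then swing its wire ring over and well down past the arbor's free end so that it hangs steeply around it and holds the pin, let go, and leave everything else on the bench where it is.

Things in the scene. Friction and masses are not known exactly. Their poses are not given: they have to be found in the camera images.
- pin: linchpin to fit, about 80 g; starts upright in one hole of the holder block, shoulder on the block's top. Origin: centre of the shoulder's underside (the face that seats), z up the shank's axis. Below: round steel shank 8 mm thick, 34 mm long, its last 2 mm tapered to 5.6 mm. Above: dark round head 16 mm across, 12 mm tall, then the red tab. A brass wire ring hinged on the head points to the pin's +x
- pin_tab (a point): top centre of the pin's upright red tab, the part to hold it by: 10 mm thick along the pin's y, 14 mm wide along its x, from 12 to 47 mm above the pin's origin (this point: 47 mm above)
- ring (a joint): ring angle (rad) about a hinge along the pin's y, 6 mm above its origin. 0: straight out level to the pin's +x; negative: raised; positive: swung down towards the shank; range -0.6 to 1.5; starts -0.4 to -0.05. Stiff: 0.08 N m (2 N at the bar) moves it, it stays where left. A U of 4 mm wire, 34 mm between leg centres, that passes on both sides of the arbor
- ring_bar (a point): middle of the ring's cross bar, 46 mm from the hinge (straight part 20 mm long along the pin's y)
- stand: green cast lapping stand, fixed. Origin: on its underside, on the bench; z up. A horizontal arbor sticks out to the stand's -y, axis at x = 0, 120 mm above the bench, with a brass lap wheel (100 mm across, y = -24 to -40 mm) and a collar (44 mm across, to y = -50 mm). Beyond them it is a 22 mm square steel bar, flat top 131 mm above the bench
- arbor_in (a point): on the arbor's top, at x = 0, y = -105 mm of the stand (axes as the stand's): where the middle of the arbor's upright through hole would lie with the arbor pushed right in. The arbor stands stiffly (25 N shifts it) 5 to 35 mm further out, so the true hole is 5 to 35 mm to -y of here, not measured: feel or look for it. Hole 10 mm across, 1.5 mm chamfer, 12 mm from the arbor's free end
- holder: dark wooden holder block, fixed, 70 mm along x, 190 mm along y, 45 mm tall, origin at the centre of its underside; loose holes at y = -45 and +45 mm, 10.5 mm across
- punch: the brass punch that stands in the holder block's other hole, 12 mm thick, 56 mm tall above the block; leave it
- oil_jar: amber jar, 44 mm across, 60 mm tall; leave it
- cup: white cup, 64 mm across, 55 mm tall; leave it
- driver: screwdriver lying on the bench, 160 mm long along its x; leave it
- spare_collar: steel collar lying flat, 40 mm across, 12 mm thick; leave it
- spare_lap: brass lap wheel lying flat, 80 mm across, 12 mm thick; leave it
There are look-alikes about, which are no part of the job. What is meant by the pin is not blue, and is the larger of those in its own colour.

How it is judged:
By the outcome, as a careful person would: the job done as asked, in the order asked, and still so for the second after the job is handed in, with the robot touching nothing.
It also fails if it takes over 72 s, if anything falls off the work surface, if the arm or the gripper's body presses on something with over 40 N, if the wrist force passes 120 N, or if a joint passes its speed limit or range.

## Working session

There is one attempt and no reset: what is moved stays moved. The work goes in short steps, Python scripts to look and compute and a tool call to move; the robot and the scene stay as the last step left them, time stands still between calls to the robot, and variables do not carry over. Pictures are saved under pics/ and viewed, and the job is handed in when it is done.

Besides the shell and the picture viewer there is one more tool, called after ">>>" in YAML: its name, and indented under it one key for each argument. arm_command: Moves the arm, as the interface text tells. Its arguments: {"type":"object","properties":{"series":{"type":"array"},"force":{"type":"number"}},"required":["series"]}

```bash
ls; mkdir -p pics
python3 - <<'E'
from bench import robot
import cv2
s=robot.read_state(); print({k:(v if not hasattr(v,'round') else v) for k,v in s.items()})
for n in ("side","top","wrist"):
    c=robot.camera(n); cv2.imwrite(f"pics/{n}0.png",c["frame"][:,:,::-1]); print(n,c["fx"],c["fy"],c["cx"],c["cy"],c["extrinsics"],[k for k in c])
E
```

```text
pics
{'time_s': 0.0, 'joint_pos': array([ 1.08270207e+00,  5.28471209e-02,  1.40170164e+00, -7.30879471e-06,
        1.68860705e+00, -7.03121337e-02]), 'joint_velocities': array([-0.0010071 , -0.00056387,  0.00023678, -0.00034131,  0.00090647,
        0.00079027]), 'effort': array([-1.24647500e-03, -3.81671834e+01, -3.60184228e+01, -1.22242527e-04,
        6.19429455e-03, -5.60965503e-06]), 'ee_pos': array([0.21287257, 0.4796167 , 0.24947864]), 'ee_rot': array([-2.11907423e-04,  2.07375550e-01,  9.78261095e-01, -7.52316630e-04]), 'wrist_force': array([ 0.39472164, -0.02363819,  0.00251128]), 'torque': array([-0.03881044,  0.00221906, -0.02913948]), 'opening': 0.08579599317173772}
side 498.00976326291345 498.00976326291345 264.1676506442321 196.76416751779988 [[ 0.99978898 -0.01993045 -0.00497694 -0.51054309]
 [ 0.01741788  0.69401645  0.71974842 -0.0653173 ]
 [-0.01089083 -0.71968322  0.69421715 -1.20847182]
 [ 0.          0.          0.          1.        ]] ['frame', 'fx', 'fy', 'cx', 'cy', 'extrinsics']
top 363.02849506902726 363.02849506902726 249.03043312172835 188.5233225257369 [[-0.02313415 -0.99917917 -0.03325342  0.0179526 ]
 [ 0.98598765 -0.02830008  0.16440031 -0.54679419]
 [-0.16520644 -0.0289842   0.98583302 -1.01622596]
 [ 0.          0.          0.          1.        ]] ['frame', 'fx', 'fy', 'cx', 'cy', 'extrinsics']
wrist 297.3186396354542 297.3186396354542 258.6355414032198 192.5196200488475 [[ 0.40555892  0.91406807 -0.00123195 -0.52535439]
 [-0.87509419  0.3878767  -0.28941636  0.03773852]
 [-0.26406841  0.11845346  0.95720252 -0.37942529]
 [ 0.          0.          0.          1.        ]] ['frame', 'fx', 'fy', 'cx', 'cy', 'extrinsics']
```

View pics/side0.png

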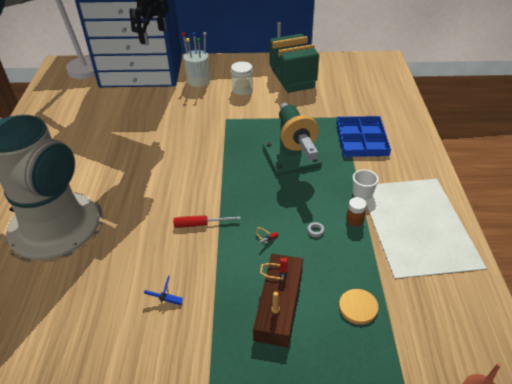

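View pics/top0.png

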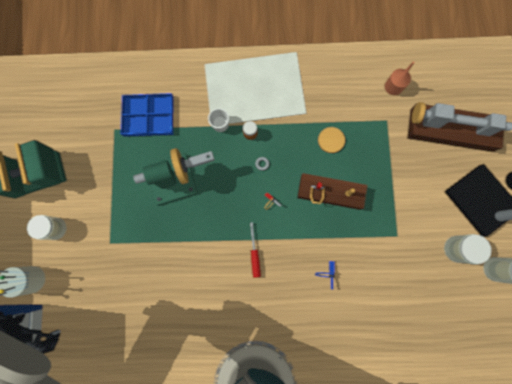

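View pics/wrist0.png

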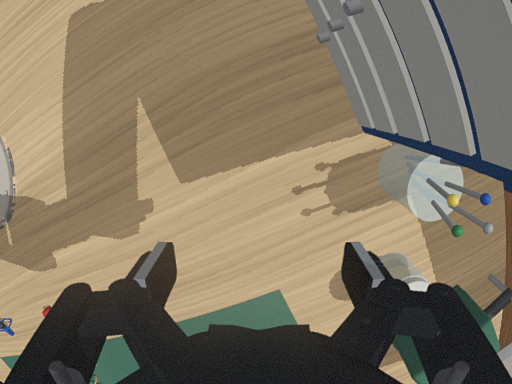

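```bash
cat > h.py <<'E'
import numpy as np, cv2
from bench import robot
def ray(c,u,v):
    E=np.array(c["extrinsics"]);R=E[:3,:3];t=E[:3,3]
    d=np.array([(u-c["cx"])/c["fx"],-(v-c["cy"])/c["fy"],-1.])
    return -R.T@t, R.T@(d/np.linalg.norm(d))
def wray(c,u,v):
    E=np.array(c["extrinsics"]);R=E[:3,:3];t=E[:3,3]
    x=(u-c["cx"])/c["fx"];y=(v-c["cy"])/c["fy"];r=np.hypot(x,y)
    s=np.sin(r)/max(r,1e-9)
    return -R.T@t, R.T@np.array([x*s,-y*s,-np.cos(r)])
def onz(o,d,z): return o+d*(z-o[2])/d[2]
def tri(*rs):
    A=sum(np.eye(3)-np.outer(d,d) for o,d in rs);b=sum((np.eye(3)-np.outer(d,d))@o for o,d in rs)
    p=np.linalg.solve(A,b); return p,[np.linalg.norm(np.cross(d,p-o)) for o,d in rs]
def proj(c,p):
    E=np.array(c["extrinsics"]);q=E[:3,:3]@np.array(p)+E[:3,3]
    return c["cx"]+c["fx"]*q[0]/-q[2], c["cy"]+c["fy"]*(-q[1])/-q[2]
def wproj(c,p):
    E=np.array(c["extrinsics"]);q=E[:3,:3]@np.array(p)+E[:3,3]
    x,y,z=q[0],-q[1],-q[2];r=np.hypot(x,y);th=np.arctan2(r,z)
    return c["cx"]+c["fx"]*th*x/r, c["cy"]+c["fy"]*th*y/r
def crop(img,u0,v0,u1,v1,s,fn):
    a=cv2.resize(img[v0:v1,u0:u1,::-1],None,fx=s,fy=s,interpolation=cv2.INTER_CUBIC)
    cv2.imwrite(fn,a)
E
python3 - <<'E'
from h import *
import pickle
C={n:robot.camera(n) for n in("side","top")}
pickle.dump(C,open("c0.pkl","wb"))
crop(C["side"]["frame"],240,90,340,170,7,"pics/s_arb.png")
crop(C["side"]["frame"],230,220,330,350,5,"pics/s_hold.png")
crop(C["top"]["frame"],125,135,225,205,7,"pics/t_arb.png")
crop(C["top"]["frame"],255,165,375,215,6,"pics/t_hold.png")
E
```

```text
(no output)
```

View pics/s_arb.png

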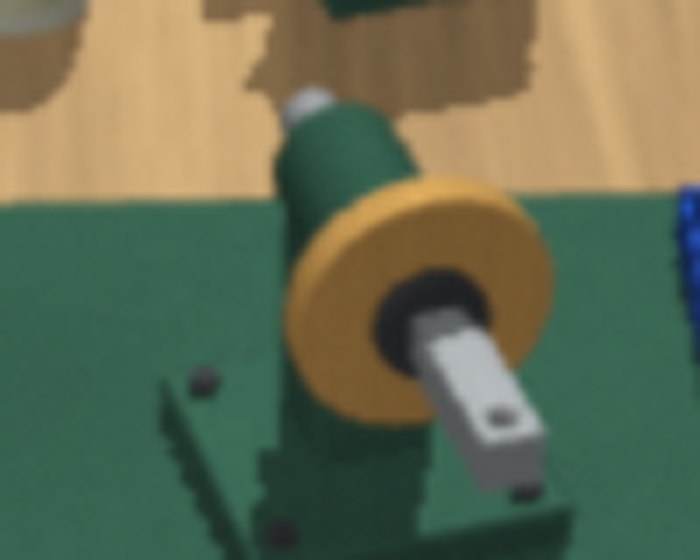

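View pics/s_hold.png

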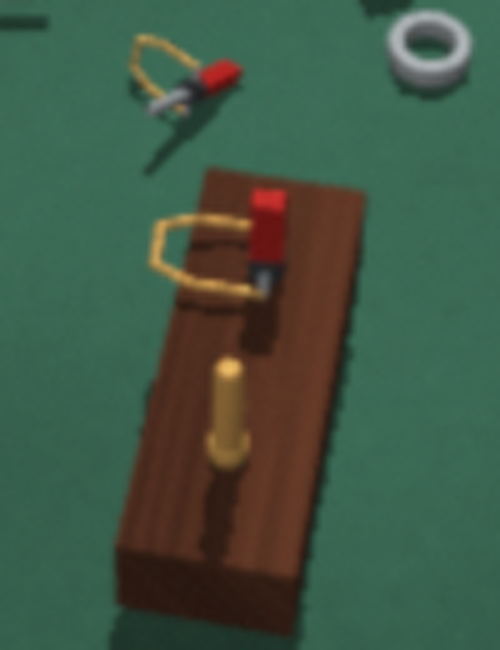

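View pics/t_arb.png

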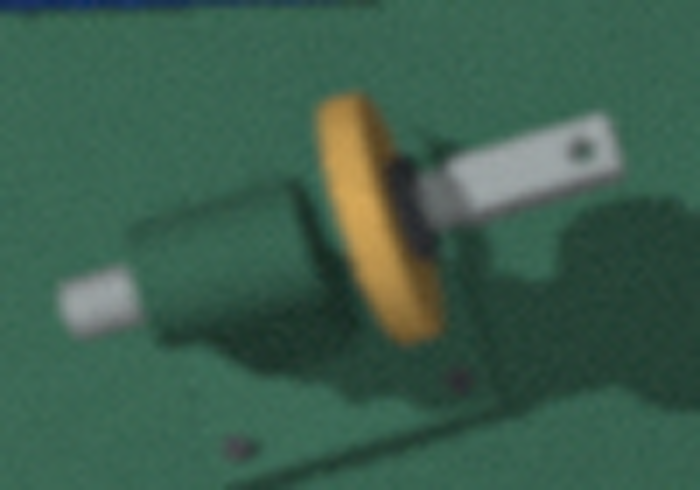

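View pics/t_hold.png

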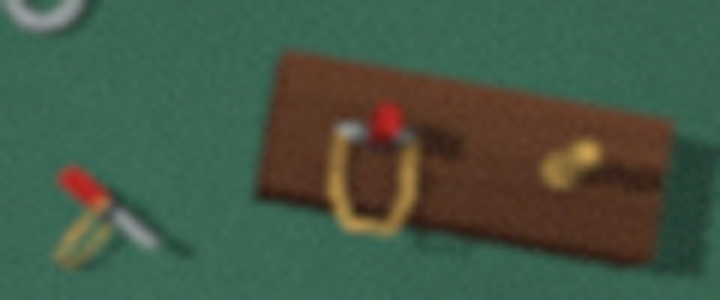

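Run:
```python
from h import *
import pickle
C=pickle.load(open("c0.pkl","rb"));S,T=C["side"],C["top"]
np.set_printoptions(precision=4,suppress=True)
# arbor hole: dark blob centroid near estimates
def cent(img,u0,v0,u1,v1,f):
    p=cv2.resize(img[v0:v1,u0:u1],None,fx=8,fy=8,interpolation=cv2.INTER_CUBIC).astype(int)
    m=f(p).astype(np.uint8); n,l,st,ce=cv2.connectedComponentsWithStats(m)
    return [((ce[i]+.5)/8-.5+[u0,v0],st[i][4]/64, ) for i in range(1,n) if st[i][4]>40]
dark=lambda p:(p.sum(2)<330)
print(cent(S["frame"],307,145,318,153,dark)); print(cent(T["frame"],204,153,212,160,dark))
red=lambda p:(p[...,0]>110)&(p[...,1]<70)&(p[...,2]<70)
print("red S",cent(S["frame"],270,250,300,290,red),"T",cent(T["frame"],305,175,335,195,red))
brass=lambda p:(p[...,0]>150)&(p[...,1]>100)&(p[...,2]<110)
print("punch",cent(S["frame"],265,285,290,320,brass),cent(T["frame"],340,180,360,200,brass))
h=tri(ray(S,311.6,149.3),ray(T,207.9,156.2)); print("hole",h)
print(onz(*ray(S,311.6,149.3),.131),onz(*ray(T,207.9,156.2),.131))
# arbor top edges in crops (side: /7+(240,90); top /7+(125,135))
for nm,c,o,pts in(("S",S,(240,90),[(430,345),(470,335),(545,432),(484,443)]),("T",T,(125,135),[(470,217),(452,160),(605,113),(622,163)])):
    P=[onz(*ray(c,x/7+o[0],y/7+o[1]),.131) for x,y in pts]
    print(nm,np.array(P)[:,:2])
# holder top corners z=.045
print("holder S",np.array([onz(*ray(S,x/5+230,y/5+220),.045)[:2] for x,y in[(210,170),(367,193),(297,580),(118,548)]]))
print("holder T",np.array([onz(*ray(T,x/6+255,y/6+165),.045)[:2] for x,y in[(285,52),(672,122),(652,262),(258,193)]]))
# tab top
print("tab",tri(ray(S,269/5+230,198/5+220),ray(T,386/6+255,118/6+165)))
for a,b in(((160,222),(350,228)),((155,265),(395,232)),((157,243),(372,230))):
    print("ring",tri(ray(S,a[0]/5+230,a[1]/5+220),ray(T,b[0]/6+255,b[1]/6+165)))
```

```text
[(array([316.2869, 146.4611]), np.float64(10.6875)), (array([310.9879, 149.4086]), np.float64(2.90625)), (array([306.9755, 151.9106]), np.float64(1.234375)), (array([316.9151, 152.0924]), np.float64(1.046875))]
[(array([207.6156, 156.0218]), np.float64(4.890625))]
red S [(array([283.3064, 259.6562]), np.float64(37.453125)), (array([280.0519, 264.4943]), np.float64(2.578125))] T [(array([319.1838, 184.3889]), np.float64(27.625))]
punch [(array([275.2616, 293.3272]), np.float64(16.984375)), (array([272.0282, 307.7414]), np.float64(0.796875))] [(array([352.1434, 190.0396]), np.float64(10.640625)), (array([346.7376, 193.376 ]), np.float64(3.078125))]
hole (array([0.6277, 0.1125, 0.1267]), [np.float64(0.0009185074472306334), np.float64(0.0009185074472308864)])
[0.6279 0.1075 0.131 ] [0.6257 0.1118 0.131 ]
S [[0.6063 0.1477]
 [0.6209 0.1531]
 [0.6421 0.0979]
 [0.6207 0.0925]]
T [[0.5995 0.1551]
 [0.6226 0.1622]
 [0.6396 0.102 ]
 [0.6193 0.0955]]
holder S [[ 0.525  -0.1444]
 [ 0.592  -0.1587]
 [ 0.5515 -0.3435]
 [ 0.4842 -0.3284]]
holder T [[ 0.5868 -0.154 ]
 [ 0.5467 -0.3384]
 [ 0.4791 -0.3238]
 [ 0.5177 -0.1377]]
tab (array([ 0.5463, -0.1942,  0.0867]), [np.float64(0.0008782582132180666), np.float64(0.0008782582132179884)])
ring (array([ 0.5006, -0.1796,  0.0536]), [np.float64(0.0022134098566408884), np.float64(0.0022134098566408563)])
ring (array([ 0.4982, -0.201 ,  0.0523]), [np.float64(0.0021679752008337094), np.float64(0.002167975200833633)])
ring (array([ 0.4993, -0.1901,  0.0529]), [np.float64(0.0020790156853473314), np.float64(0.002079015685347359)])
```

```bash
cat >> h.py <<'E'
from scipy.spatial.transform import Rotation as Ro
def toolR(az):  # tool z down, tool y at azimuth az deg
    a=np.radians(az); y=np.array([np.cos(a),np.sin(a),0]); z=np.array([0,0,-1.]); return np.c_[np.cross(y,z),y,z]
def cmd(p,az,tilt=None):
    s=robot.read_state();q=s["ee_rot"];R=Ro.from_quat([q[1],q[2],q[3],q[0]]).as_matrix()
    Rt=toolR(az)
    np.set_printoptions(precision=4,suppress=True)
    print("pos",s["ee_pos"],"az",np.degrees(np.arctan2(R[1,1],R[0,1])),"z",R[:,2],"t",s["time_s"],"F",s["wrist_force"],"tq",s["torque"],"op",s["opening"],"j",s["joint_pos"])
    print("slide cm",100*R.T@(np.array(p)-s["ee_pos"]),"rot",Ro.from_matrix(R.T@Rt).as_rotvec())
E
python3 -c "
from h import *
cmd([.5455,-.196,.21],-96)"
```

```text
pos [0.2129 0.4798 0.2499] az 66.06336637733439 z [-0.0003 -0.0006 -1.    ] t 0.25 F [ 0.1151 -0.4289 -0.5892] tq [-0.      0.0313 -0.0364] op 0.0854340755722354 j [ 1.0827  0.0525  1.4012  0.      1.6886 -0.0703]
slide cm [-57.8146 -48.2673   4.0231] rot [-0.0002  0.001   2.8285]
```

>>> arm_command:
  series:
    - {"delta_rot": [0,0,1.4],"slide": [-28.9,-24.1,0],"jaw": 1}
    - {"delta_rot": [0,0,1.4],"slide": [-28.9,-24.1,0],"jaw": 1}
    - {"delta_rot": [0,0,1.4],"slide": [-28.9,-24.1,0],"jaw": 1}
    - {"delta_rot": [0,0,1.4],"slide": [-28.9,-24.1,0],"jaw": 1}
    - {"delta_rot": [0,0,1.4],"slide": [-28.9,-24.1,0],"jaw": 1}
    - {"delta_rot": [0,0,1.4],"slide": [-28.9,-24.1,0],"jaw": 1}
    - {"delta_rot": [0,0,1.4],"slide": [-28.9,-24.1,0],"jaw": 1}
    - {"delta_rot": [0,0,1.4],"slide": [-28.9,-24.1,0],"jaw": 1}
    - {"delta_rot": [0,0,1.4],"slide": [-28.9,-24.1,0],"jaw": 1}
    - {"delta_rot": [0,0,1.4],"slide": [-28.9,-24.1,0],"jaw": 1}

```text
time_s: 1.25
ee_pos: [0.3797, 0.1414, 0.2502]
ee_rot: [-0.0, 0.791, 0.612, 0.0]
wrist_force: [-0.4, -0.1, -0.2]
opening: 0.0858
```

```bash
python3 -c "
from h import *
cmd([.5455,-.196,.21],-96)"
```

```text
pos [0.3797 0.1414 0.2502] az -14.568887982066975 z [-0.0001  0.0001 -1.    ] t 1.25 F [-0.4452 -0.1079 -0.1845] tq [-0.0026 -0.0231 -0.0143] op 0.08581144184283174 j [ 0.2652 -0.2962  1.7198  0.0001  1.718   0.5195]
slide cm [-28.4816  24.5378   4.0194] rot [-0.0001 -0.      1.4212]
```

>>> arm_command:
  series:
    - {"delta_rot": [0,0,1.42],"slide": [-28.5,24.5,4],"jaw": 1}
    - {"delta_rot": [0,0,1.42],"slide": [-28.5,24.5,4],"jaw": 1}
    - {"delta_rot": [0,0,1.42],"slide": [-28.5,24.5,4],"jaw": 1}
    - {"delta_rot": [0,0,1.42],"slide": [-28.5,24.5,4],"jaw": 1}
    - {"delta_rot": [0,0,1.42],"slide": [-28.5,24.5,4],"jaw": 1}
    - {"delta_rot": [0,0,1.42],"slide": [-28.5,24.5,4],"jaw": 1}
    - {"delta_rot": [0,0,1.42],"slide": [-28.5,24.5,4],"jaw": 1}
    - {"delta_rot": [0,0,1.42],"slide": [-28.5,24.5,4],"jaw": 1}
    - {"delta_rot": [0,0,1.42],"slide": [-28.5,24.5,4],"jaw": 1}
    - {"delta_rot": [0,0,1.42],"slide": [-28.5,24.5,4],"jaw": 1}

```text
time_s: 2.25
ee_pos: [0.5472, -0.195, 0.2093]
ee_rot: [-0.0, 0.999, -0.052, -0.001]
wrist_force: [-0.2, -1.0, -0.3]
opening: 0.0856
```

```bash
python3 -c "
from h import *
cmd([.5455,-.196,.21],-96)
c=robot.camera('wrist'); cv2.imwrite('pics/w1.png',c['frame'][:,:,::-1])
import pickle; pickle.dump(c,open('w1.pkl','wb'))
R=c['extrinsics']; print(-R[:3,:3].T@R[:3,3], R)
print(wproj(c,[.5455,-.196,.092]),wproj(c,[.5455,-.196,.045]))
"
```

```text
pos [ 0.5472 -0.195   0.2093] az -95.90446905279232 z [-0.0014  0.0007 -1.    ] t 2.25 F [-0.2462 -1.0224 -0.272 ] tq [-0.0225  0.026  -0.0055] op 0.08558870474646305 j [-0.4059  0.2256  1.2919  0.0001  1.6256  1.268 ]
slide cm [-0.156   0.1208 -0.0702] rot [-0.0006  0.0015  0.0017]
[ 0.6211 -0.2018  0.3331] [[-0.1026 -0.9947 -0.0008 -0.1368]
 [ 0.9517 -0.0979 -0.291  -0.514 ]
 [ 0.2894 -0.0306  0.9567 -0.5046]
 [ 0.      0.      0.      1.    ]]
(np.float64(261.1769387788296), np.float64(195.3347033159402)) (np.float64(260.82895430917284), np.float64(181.2563799899301))
```

View pics/w1.png

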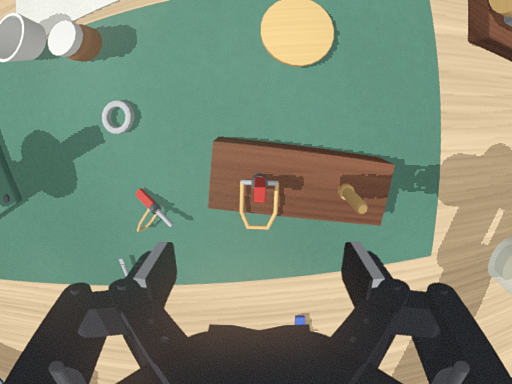

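```bash
python3 -c "
from h import *
import pickle; c=pickle.load(open('w1.pkl','rb'))
crop(c['frame'],225,165,295,240,8,'pics/w1z.png')
"
```

```text
(no output)
```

View pics/w1z.png

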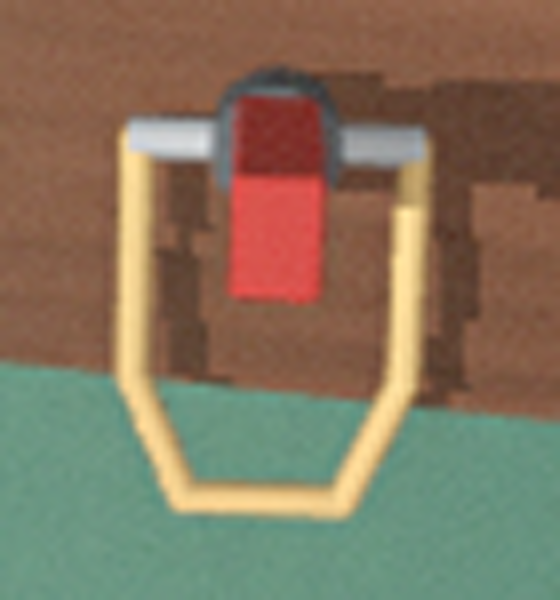

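```bash
python3 -c "
from h import *
import pickle; c=pickle.load(open('w1.pkl','rb'))
np.set_printoptions(precision=4,suppress=True)
f=lambda x,y,z: onz(*wray(c,(x+.5)/8-.5+225,(y+.5)/8-.5+165),z)[:2]
K=[f(x,y,.092) for x,y in((232,177),(325,177),(320,300),(230,297))]
print('tab',np.mean(K,axis=0),K)
a=lambda d:np.degrees(np.arctan2(d[1],d[0]))
print('tab az',a(K[3]-K[0]),a(K[2]-K[1]),a(K[0]-K[1]),a(K[3]-K[2]))
h=[f(130,135,.051),f(425,143,.051)];print('hinge',np.mean(h,axis=0),a(h[0]-h[1]),np.linalg.norm(h[0]-h[1]))
for z in(.05,.055,.06,.065,.07):
  b=[f(182,500,z),f(340,503,z)];m=np.mean(b,axis=0);d=m-np.mean(h,axis=0);print(z,m,a(b[0]-b[1]),a(d),np.hypot(np.linalg.norm(d),z-.051))
"
```

```text
tab [ 0.5466 -0.1944] [array([ 0.5538, -0.1904]), array([ 0.5528, -0.2001]), array([ 0.5392, -0.1983]), array([ 0.5405, -0.1887])]
tab az 172.90480218733833 172.2427661771429 84.12665885670397 82.10993862862767
hinge [ 0.5466 -0.1945] 82.51930694299999 0.03625160557705644
0.05 [ 0.4982 -0.1874] 82.96553037355356 171.63220429361957 0.04887866979281328
0.055 [ 0.5004 -0.1877] 82.96553037355345 171.55346247010138 0.046854669155575256
0.06 [ 0.5026 -0.1879] 82.9655303735533 171.46698862142497 0.045399903131228776
0.065 [ 0.5047 -0.1882] 82.96553037355334 171.37158553934458 0.044570145934857336
0.07 [ 0.5069 -0.1884] 82.96553037355338 171.26579551202164 0.04440045196467042
```

```bash
python3 -c "
from h import *
cmd([.5466,-.1944,.082],-97.6)"
```

```text
pos [ 0.5472 -0.1944  0.2096] az -95.94600768649804 z [-0.001   0.0006 -1.    ] t 2.3 F [0.5102 0.6738 0.7716] tq [-0.019  -0.0187  0.0394] op 0.08571021449172499 j [-0.4051  0.2247  1.2924  0.0001  1.6256  1.2695]
slide cm [-0.0443  0.0075 12.7585] rot [-0.0005  0.0011  0.0289]
```

>>> arm_command:
  series:
    - {"delta_rot": [0,0,0.029],"slide": [-0.05,0,3],"jaw": 0.6}
    - {"delta_rot": [0,0,0.029],"slide": [-0.05,0,6],"jaw": 0.4}
    - {"delta_rot": [0,0,0.029],"slide": [-0.05,0,9],"jaw": 0.2}
    - {"delta_rot": [0,0,0.029],"slide": [-0.05,0,11],"jaw": 0.2}
    - {"delta_rot": [0,0,0.029],"slide": [-0.05,0,12.0],"jaw": 0.2}
    - {"delta_rot": [0,0,0.029],"slide": [-0.05,0,12.7],"jaw": 0.2}
    - {"delta_rot": [0,0,0.029],"slide": [-0.05,0,12.7],"jaw": 0.2}
    - {"delta_rot": [0,0,0.029],"slide": [-0.05,0,12.7],"jaw": 0.2}

```text
time_s: 3.1
ee_pos: [0.5473, -0.1941, 0.0845]
ee_rot: [0.0, 0.998, -0.062, 0.001]
wrist_force: [0.1, -0.7, 0.7]
opening: 0.0511
```

```bash
python3 -c "
from h import *
cmd([.5466,-.1944,.082],-97.6)
c=robot.camera('wrist'); cv2.imwrite('pics/w2.png',c['frame'][:,:,::-1])"
```

```text
pos [ 0.5473 -0.1941  0.0845] az -97.15627892157327 z [ 0.0018 -0.0006 -1.    ] t 3.1 F [ 0.1414 -0.6994  0.6549] tq [-0.0244 -0.0184 -0.0288] op 0.05112626117001756 j [-0.4044  0.3196  1.436   0.0001  1.3842  1.2913]
slide cm [-0.0695  0.0406  0.2509] rot [ 0.0004 -0.0018  0.0077]
```

View pics/w2.png

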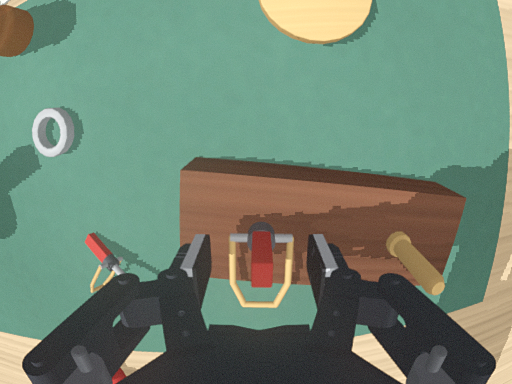

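>>> arm_command:
  series:
    - {"delta_rot": [0,0,0.008],"slide": [-0.05,0.02,0],"jaw": -1}
    - {"delta_rot": [0,0,0.008],"slide": [-0.05,0.02,0],"jaw": -1}
    - {"delta_rot": [0,0,0.008],"slide": [-0.05,0.02,0],"jaw": -1}
    - {"delta_rot": [0,0,0.008],"slide": [-0.05,0.02,0],"jaw": -1}
    - {"delta_rot": [0,0,0.008],"slide": [-0.05,0.02,0],"jaw": -1}
    - {"delta_rot": [0,0,0.008],"slide": [-0.05,0.02,0],"jaw": -1}
    - {"delta_rot": [0,0,0.008],"slide": [-0.05,0.02,0],"jaw": -1}
    - {"delta_rot": [0,0,0.008],"slide": [-0.05,0.02,0],"jaw": -1}
  force: 50

```text
time_s: 3.95
ee_pos: [0.5464, -0.1941, 0.0837]
ee_rot: [0.0, 0.998, -0.067, 0.0]
wrist_force: [-0.8, -0.1, 3.6]
opening: 0.0089
```

```bash
python3 -c "
from h import *
cmd([.5466,-.1944,.082],-97.6)
c=robot.camera('wrist'); cv2.imwrite('pics/w3.png',c['frame'][:,:,::-1])"
```

```text
pos [ 0.5464 -0.1941  0.0837] az -97.6311703498973 z [ 0.0006 -0.0002 -1.    ] t 3.95 F [-0.8253 -0.0807  3.6306] tq [0.039  0.1571 0.0191] op 0.008939188503197642 j [-0.405   0.319   1.4384  0.      1.3835  1.299 ]
slide cm [0.023  0.0278 0.1668] rot [ 0.0002 -0.0006 -0.0005]
```

View pics/w3.png

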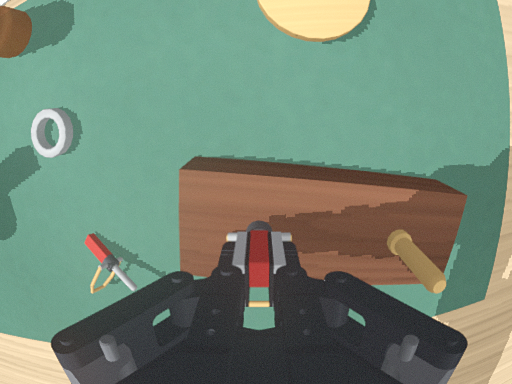

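>>> arm_command:
  series:
    - {"delta_rot": [0,0,0],"slide": [0,0,-1],"jaw": -1}
    - {"delta_rot": [0,0,0],"slide": [0,0,-3],"jaw": -1}
    - {"delta_rot": [0,0,0],"slide": [0,0,-6],"jaw": -1}
    - {"delta_rot": [0,0,0],"slide": [0,0,-10],"jaw": -1}
    - {"delta_rot": [0,0,0],"slide": [0,0,-14],"jaw": -1}
    - {"delta_rot": [0,0,0],"slide": [0,0,-16],"jaw": -1}
    - {"delta_rot": [0,0,0],"slide": [0,0,-16],"jaw": -1}

```text
time_s: 4.7
ee_pos: [0.5472, -0.1943, 0.2474]
ee_rot: [0.001, 0.998, -0.066, 0.003]
wrist_force: [0.6, -0.2, -0.2]
opening: 0.0091
```

```bash
python3 -c "
from h import *
cmd([.6268,.1095,.24],17.5)
c=robot.camera('wrist'); cv2.imwrite('pics/w4.png',c['frame'][:,:,::-1])
c=robot.camera('side'); crop(c['frame'],230,180,350,300,5,'pics/s4.png')"
```

```text
pos [ 0.5472 -0.1943  0.2474] az -97.62364687773346 z [ 0.0062 -0.0024 -1.    ] t 4.7 F [ 0.5879 -0.2215 -0.1947] tq [-0.0066  0.024  -0.0137] op 0.009083733597666198 j [-0.4049  0.2058  1.2392  0.0002  1.69    1.299 ]
slide cm [  3.8563 -31.1673   0.7127] rot [ 0.0074 -0.0026 -2.0093]
```

View pics/w4.png

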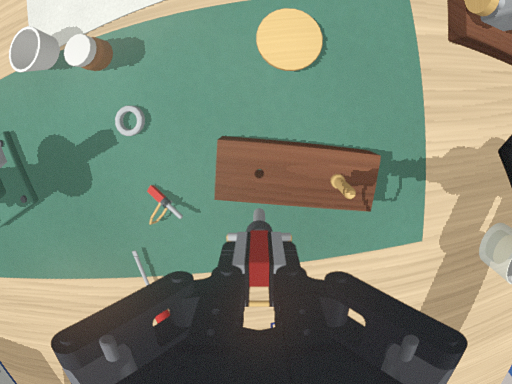

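View pics/s4.png

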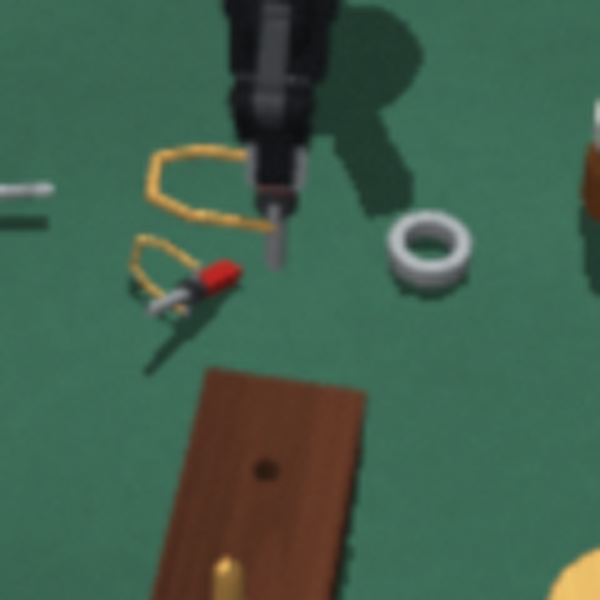

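>>> arm_command:
  series:
    - {"delta_rot": [0,0,-0.14],"slide": [0.4,-3,0],"jaw": -1}
    - {"delta_rot": [0,0,-0.28],"slide": [0.8,-6,0],"jaw": -1}
    - {"delta_rot": [0,0,-0.42],"slide": [1.2,-9,0],"jaw": -1}
    - {"delta_rot": [0,0,-0.56],"slide": [1.6,-12,0],"jaw": -1}
    - {"delta_rot": [0,0,-0.7],"slide": [2,-15,0],"jaw": -1}
    - {"delta_rot": [0,0,-0.84],"slide": [2.4,-18,0],"jaw": -1}
    - {"delta_rot": [0,0,-0.98],"slide": [2.8,-20,0],"jaw": -1}
    - {"delta_rot": [0,0,-1.12],"slide": [3,-22,0],"jaw": -1}
    - {"delta_rot": [0,0,-1.26],"slide": [3,-24,0],"jaw": -1}
    - {"delta_rot": [0,0,-1.4],"slide": [3,-24,0],"jaw": -1}

```text
time_s: 5.8
ee_pos: [0.6071, 0.0423, 0.2399]
ee_rot: [-0.002, 0.803, 0.595, -0.002]
wrist_force: [0.4, -0.3, -0.6]
opening: 0.0084
```

```bash
python3 -c "
from h import *
cmd([.6268,.1095,.24],17.5)"
```

```text
pos [0.6071 0.0423 0.2399] az -16.92207290782383 z [-0.0053  0.0009 -1.    ] t 5.8 F [ 0.3813 -0.3277 -0.5731] tq [ 0.0177  0.0155 -0.0121] op 0.008362026018158246 j [0.0086 0.2966 1.1474 0.0009 1.7029 0.304 ]
slide cm [ 6.9996 -0.0708 -0.0144] rot [-0.0054 -0.0009 -0.6008]
```

>>> arm_command:
  series:
    - {"delta_rot": [0,0,-0.15],"slide": [1,0,0],"jaw": -1}
    - {"delta_rot": [0,0,-0.3],"slide": [2,0,0],"jaw": -1}
    - {"delta_rot": [0,0,-0.45],"slide": [2.5,0,0],"jaw": -1}
    - {"delta_rot": [0,0,-0.6],"slide": [2.5,0,0],"jaw": -1}
    - {"delta_rot": [0,0,-0.6],"slide": [2.5,0,0],"jaw": -1}
    - {"delta_rot": [0,0,-0.6],"slide": [2.5,0,0],"jaw": -1}
    - {"delta_rot": [0,0,-0.6],"slide": [2.5,0,0],"jaw": -1}

```text
time_s: 6.5
ee_pos: [0.615, 0.0636, 0.2423]
ee_rot: [-0.001, 0.596, 0.803, -0.0]
wrist_force: [-0.1, -0.4, -1.0]
opening: 0.0092
```

```bash
python3 -c "
from h import *
cmd([.6268,.1095,.24],17.5)
c=robot.camera('wrist'); cv2.imwrite('pics/w5.png',c['frame'][:,:,::-1])
import pickle; pickle.dump((c,robot.read_state()),open('w5.pkl','wb'))"
```

```text
pos [0.615  0.0636 0.2423] az 16.774955969658727 z [-0.0017  0.     -1.    ] t 6.5 F [-0.0549 -0.3817 -1.0479] tq [-0.0024 -0.0241 -0.017 ] op 0.009158072861513655 j [ 0.0433  0.3216  1.1124  0.0001  1.7092 -0.2495]
slide cm [4.056  2.4516 0.2242] rot [-0.0016 -0.0005 -0.0127]
```

View pics/w5.png

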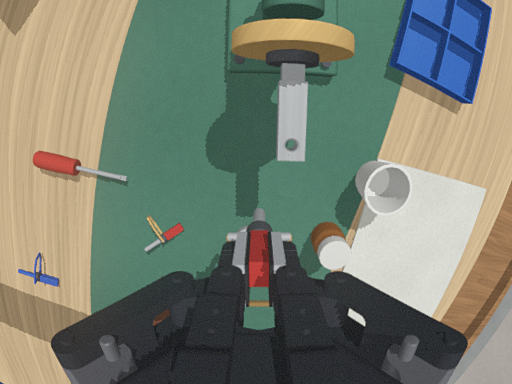

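```bash
python3 -c "
from h import *
import pickle; c,s=pickle.load(open('w5.pkl','rb'))
crop(c['frame'],235,60,325,240,4,'pics/w5z.png')
crop(c['frame'],270,70,320,170,7,'pics/w5y.png')
"
```

```text
(no output)
```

View pics/w5y.png

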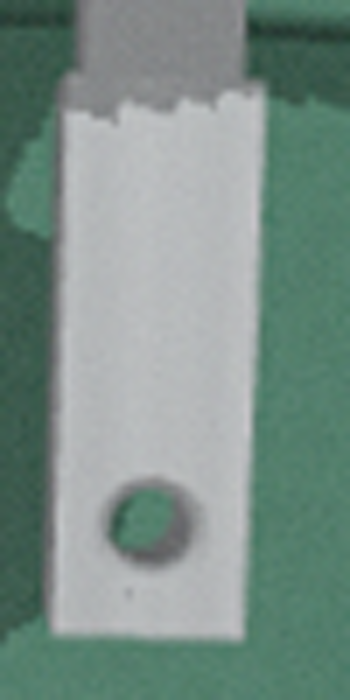

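View pics/w5z.png

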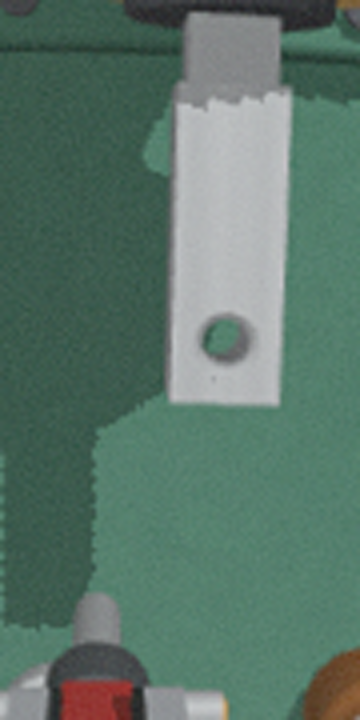

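```bash
python3 -c "
from h import *
import pickle; c,s=pickle.load(open('w5.pkl','rb'))
np.set_printoptions(precision=4,suppress=True)
f=lambda x,y,z=.131: onz(*wray(c,(x+.5)/7-.5+270,(y+.5)/7-.5+70),z)[:2]
a=lambda d:np.degrees(np.arctan2(d[1],d[0]))
h=f(153,522);print('hole',h)
L=[f(63,100),f(52,636)];Rr=[f(265,85),f(245,640)]
print(a(L[1]-L[0]),a(Rr[1]-Rr[0]),'end',a(Rr[1]-L[1]),np.linalg.norm(Rr[1]-L[1]),np.linalg.norm((L[1]+Rr[1])/2-h))
mid=(L[1]+Rr[1])/2; print('endmid',mid, 'mid start',(L[0]+Rr[0])/2, a(mid-(L[0]+Rr[0])/2))
q=s['ee_rot'];R=Ro.from_quat([q[1],q[2],q[3],q[0]]).as_matrix();print(s['ee_pos'],R[:,2],a(R[:2,1]))
tip=s['ee_pos']+R[:,2]*.0727; print('tip pred',wproj(c,tip), 'mid-shoulder',wproj(c,s['ee_pos']+R[:,2]*.0387))
zz=lambda x,y:((x+.5)/4-.5+235,(y+.5)/4-.5+60)
print('tip seen edge',zz(97,595)); o,d=wray(c,*zz(97,607)); print(onz(o,d,tip[2]),tip)
"
```

```text
hole [0.6279 0.1131]
-73.87969966402699 -74.0679716837243 end 16.053067532750426 0.022428318292664964 0.013483394923238926
endmid [0.6316 0.1001] mid start [0.6144 0.1602] -73.97582699759165
[0.6151 0.0636 0.2426] [-0.001  0.    -1.   ] 16.814840212520906
tip pred (np.float64(257.9673748416275), np.float64(213.0527674024263)) mid-shoulder (np.float64(257.8194024396459), np.float64(233.15090852645534))
tip seen edge (258.875, 208.375)
[0.6153 0.065  0.1699] [0.6151 0.0636 0.1699]
```

```bash
python3 -c "
from h import *
cmd([.6273,.1124,.215],16)"
```

```text
pos [0.6151 0.0636 0.2426] az 16.814840212520906 z [-0.001  0.    -1.   ] t 6.55 F [-0.4037 -0.5258 -0.867 ] tq [-0.0224 -0.0422 -0.0296] op 0.009196492959677935 j [ 0.0433  0.3214  1.112   0.0001  1.7093 -0.2502]
slide cm [4.318  2.5784 2.7627] rot [-0.001  -0.0003  0.0142]
```

>>> arm_command:
  series:
    - {"delta_rot": [0,0,0.014],"slide": [2,1,0],"jaw": -1}
    - {"delta_rot": [0,0,0.014],"slide": [4,2.3,0],"jaw": -1}
    - {"delta_rot": [0,0,0.014],"slide": [4.32,2.58,0],"jaw": -1}
    - {"delta_rot": [0,0,0.014],"slide": [4.32,2.58,1],"jaw": -1}
    - {"delta_rot": [0,0,0.014],"slide": [4.32,2.58,2.2],"jaw": -1}
    - {"delta_rot": [0,0,0.014],"slide": [4.32,2.58,2.8],"jaw": -1}
    - {"delta_rot": [0,0,0.014],"slide": [4.32,2.58,2.8],"jaw": -1}
    - {"delta_rot": [0,0,0.014],"slide": [4.32,2.58,2.8],"jaw": -1}
    - {"delta_rot": [0,0,0.014],"slide": [4.32,2.58,2.8],"jaw": -1}

```text
time_s: 7.45
ee_pos: [0.6276, 0.1123, 0.216]
ee_rot: [0.0, 0.601, 0.799, 0.0]
wrist_force: [0.6, -0.4, -0.6]
opening: 0.0093
```

```bash
python3 -c "
from h import *
cmd([.6273,.1124,.209],16)
c=robot.camera('wrist'); crop(c['frame'],205,150,315,290,5,'pics/w6.png')
c=robot.camera('side'); crop(c['frame'],260,80,360,180,6,'pics/s6.png')
"
```

```text
pos [0.6276 0.1123 0.216 ] az 16.134426997129903 z [ 0.0011  0.0002 -1.    ] t 7.45 F [ 0.5692 -0.3918 -0.5597] tq [ 0.0881 -0.0646  0.0105] op 0.009343334271570213 j [ 0.1192  0.383   1.0883  0.0001  1.6692 -0.1624]
slide cm [ 0.0134 -0.0263  0.6967] rot [0.0011 0.0001 0.0023]
```

View pics/w6.png

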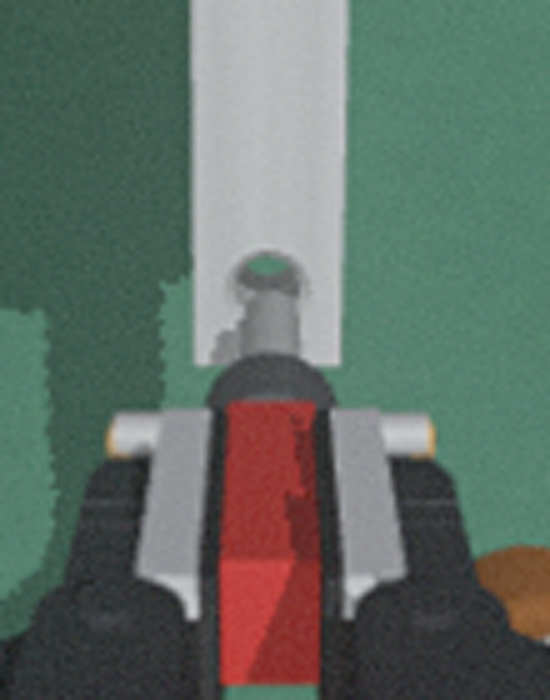

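View pics/s6.png

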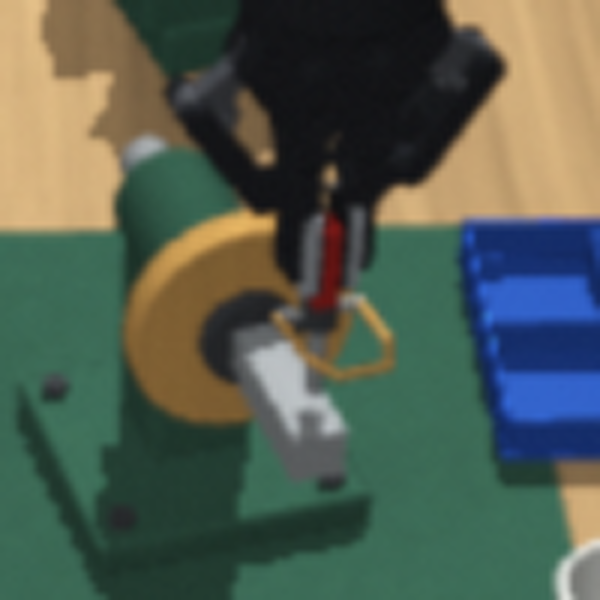

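```bash
python3 -c "
from h import *
c=robot.camera('wrist'); s=robot.read_state();print(s['ee_pos'])
g=lambda p:[(a-b+.5)*5-.5 for a,b in zip(wproj(c,p),(205,150))]
print(g([.6277,.1125,.131]),g([.6279,.1131,.131]),'tip',g(s['ee_pos']-[0,0,.0727]),g([.6268,.1097,.131]))
"
```

```text
[0.62753875 0.11254197 0.2158694 ]
[np.float64(266.2470044622979), np.float64(287.17934324149536)] [np.float64(268.65417419973977), np.float64(283.8882627349717)] tip [np.float64(265.123578254322), np.float64(315.51029494204727)] [np.float64(255.2763427977595), np.float64(302.52493510342674)]
```

>>> arm_command:
  series:
    - {"delta_rot": [0,0,0],"slide": [0,0,0.4],"jaw": -1}
    - {"delta_rot": [0,0,0],"slide": [0,0,0.8],"jaw": -1}
    - {"delta_rot": [0,0,0],"slide": [0,0,1.0],"jaw": -1}
    - {"delta_rot": [0,0,0],"slide": [0,0,1.1],"jaw": -1}
    - {"delta_rot": [0,0,0],"slide": [0,0,1.2],"jaw": -1}
    - {"delta_rot": [0,0,0],"slide": [0,0,1.3],"jaw": -1}
    - {"delta_rot": [0,0,0],"slide": [0,0,1.4],"jaw": -1}

```text
time_s: 8.3
ee_pos: [0.6275, 0.1125, 0.2015]
ee_rot: [0.0, 0.601, 0.799, 0.0]
wrist_force: [-0.4, -1.0, 0.3]
opening: 0.0085
```

```bash
python3 -c "
from h import *
cmd([.6273,.1124,.1697],16)
c=robot.camera('wrist'); crop(c['frame'],205,150,315,290,5,'pics/w7.png')
"
```

```text
pos [0.6275 0.1125 0.2015] az 16.151337246363145 z [ 0.0005 -0.0001 -1.    ] t 8.3 F [-0.3896 -1.0037  0.2971] tq [-0.2079  0.0235  0.02  ] op 0.008497745556158315 j [ 0.1195  0.3886  1.11   -0.0002  1.6426 -0.1624]
slide cm [-0.0015 -0.0212  3.1773] rot [0.0004 0.0003 0.0026]
```

View pics/w7.png

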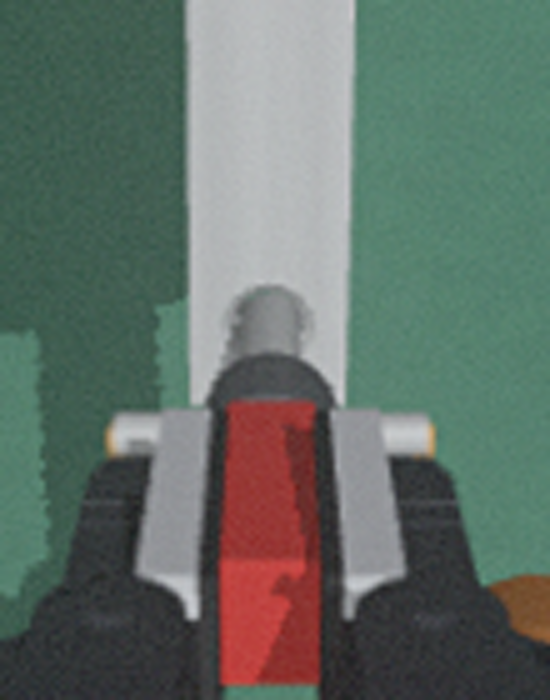

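>>> arm_command:
  series:
    - {"delta_rot": [0,0,0],"slide": [-0.05,0,0],"jaw": -1}
    - {"delta_rot": [0,0,0],"slide": [-0.1,0,0],"jaw": -1}
    - {"delta_rot": [0,0,0],"slide": [-0.1,0,0.2],"jaw": -1}
    - {"delta_rot": [0,0,0],"slide": [-0.1,0,0.4],"jaw": -1}
    - {"delta_rot": [0,0,0],"slide": [-0.1,0,0.5],"jaw": -1}
    - {"delta_rot": [0,0,0],"slide": [-0.1,0,0.5],"jaw": -1}

```text
time_s: 8.95
ee_pos: [0.6275, 0.1117, 0.1959]
ee_rot: [-0.0, 0.601, 0.799, -0.0]
wrist_force: [-0.8, 0.6, -0.0]
opening: 0.0089
```

```bash
python3 -c "
from h import *
cmd([.6273,.1124,.1697],16)
c=robot.camera('wrist'); crop(c['frame'],205,150,315,290,5,'pics/w8.png')
"
```

```text
pos [0.6275 0.1117 0.1959] az 16.16084461757149 z [-0.0005  0.0001 -1.    ] t 8.95 F [-0.7989  0.5513 -0.0136] tq [ 0.0012  0.009  -0.0245] op 0.008885453486346643 j [ 0.1181  0.3914  1.1174  0.0001  1.6333 -0.1639]
slide cm [ 0.0765 -0.0024  2.6249] rot [-0.0005 -0.0002  0.0028]
```

View pics/w8.png

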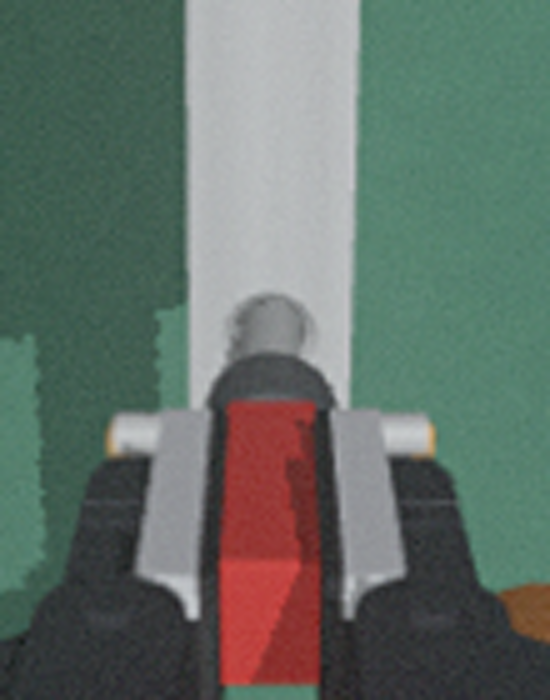

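>>> arm_command:
  series:
    - {"delta_rot": [0,0,0],"slide": [0,0,0.2],"jaw": -1}
    - {"delta_rot": [0,0,0],"slide": [0,0,0.4],"jaw": -1}
    - {"delta_rot": [0,0,0],"slide": [0,0,0.6],"jaw": -1}
    - {"delta_rot": [0,0,0],"slide": [0,0,0.8],"jaw": -1}
    - {"delta_rot": [0,0,0],"slide": [0,0,1.0],"jaw": -1}
    - {"delta_rot": [0,0,0],"slide": [0,0,1.2],"jaw": -1}
    - {"delta_rot": [0,0,0],"slide": [0,0,1.4],"jaw": -1}
    - {"delta_rot": [0,0,0],"slide": [0,0,1.6],"jaw": -1}
    - {"delta_rot": [0,0,0],"slide": [0,0,1.6],"jaw": -1}

```text
time_s: 9.9
ee_pos: [0.6275, 0.1116, 0.1798]
ee_rot: [-0.0, 0.601, 0.799, -0.0]
wrist_force: [0.8, -0.1, -1.6]
opening: 0.0089
```

```bash
python3 -c "
from h import *
cmd([.6273,.1124,.1697],16)
c=robot.camera('wrist'); crop(c['frame'],205,150,315,290,5,'pics/w9.png')
"
```

```text
pos [0.6275 0.1116 0.1798] az 16.156017842739107 z [-0.0007  0.     -1.    ] t 9.9 F [ 0.7689 -0.0549 -1.5542] tq [-0.0539  0.0383 -0.0335] op 0.008932673992426237 j [ 0.1181  0.3991  1.1398  0.0001  1.6033 -0.1639]
slide cm [0.082  0.0011 1.0143] rot [-0.0006 -0.0002  0.0027]
```

View pics/w9.png

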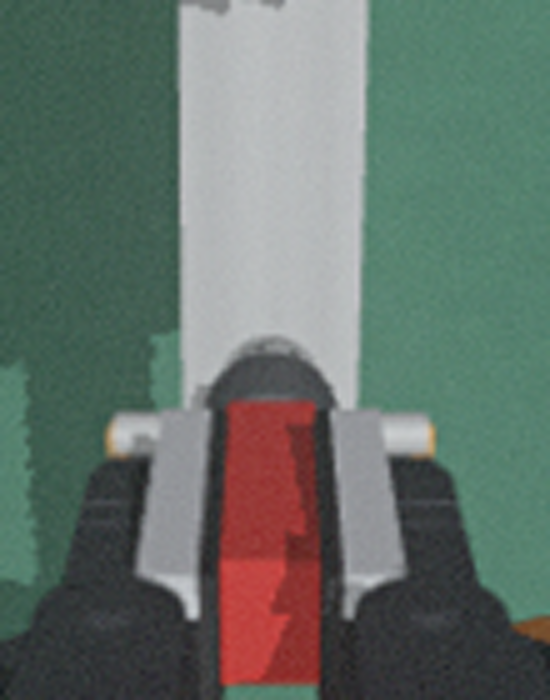

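Going in freely; about 10 mm left to seat.

>>> arm_command:
  series:
    - {"delta_rot": [0,0,0],"slide": [0,0,0.2],"jaw": -1}
    - {"delta_rot": [0,0,0],"slide": [0,0,0.4],"jaw": -1}
    - {"delta_rot": [0,0,0],"slide": [0,0,0.6],"jaw": -1}
    - {"delta_rot": [0,0,0],"slide": [0,0,0.7],"jaw": -1}
    - {"delta_rot": [0,0,0],"slide": [0,0,0.8],"jaw": -1}
    - {"delta_rot": [0,0,0],"slide": [0,0,0.85],"jaw": -1}
    - {"delta_rot": [0,0,0],"slide": [0,0,0.9],"jaw": -1}
    - {"delta_rot": [0,0,0],"slide": [0,0,0.9],"jaw": -1}

```text
time_s: 10.75
ee_pos: [0.6277, 0.1116, 0.1713]
ee_rot: [-0.0, 0.601, 0.799, 0.0]
wrist_force: [0.5, 0.6, -1.9]
opening: 0.0089
```

```bash
python3 -c "
from h import *
cmd([.6273,.1124,.1697],16)
"
```

```text
pos [0.6277 0.1116 0.1713] az 16.158052334151815 z [ 0.      0.0001 -1.    ] t 10.75 F [ 0.497   0.5629 -1.9461] tq [-0.0075  0.026  -0.0052] op 0.00889981065537587 j [ 0.1181  0.4036  1.1512  0.0001  1.5867 -0.1639]
slide cm [ 0.0843 -0.0139  0.1586] rot [ 0.     -0.0001  0.0028]
```

>>> arm_command:
  series:
    - {"delta_rot": [0,0,0],"slide": [0,0,0.05],"jaw": -1}
    - {"delta_rot": [0,0,0],"slide": [0,0,0.1],"jaw": -1}
    - {"delta_rot": [0,0,0],"slide": [0,0,0.15],"jaw": -1}
    - {"delta_rot": [0,0,0],"slide": [0,0,0.15],"jaw": -1}

```text
time_s: 11.15
ee_pos: [0.6277, 0.1116, 0.1698]
ee_rot: [-0.0, 0.601, 0.799, 0.0]
wrist_force: [0.6, 0.6, -0.3]
opening: 0.0089
```

```bash
python3 -c "
from h import *
cmd([.6273,.1124,.1697],16)
"
```

```text
pos [0.6277 0.1116 0.1698] az 16.157150252402005 z [ 0.0001  0.0001 -1.    ] t 11.15 F [ 0.5989  0.5905 -0.2523] tq [-0.0066 -0.0252 -0.0174] op 0.008908471075831917 j [ 0.1181  0.4045  1.1531  0.0001  1.5839 -0.1639]
slide cm [ 0.0839 -0.0154  0.0083] rot [ 0.0001 -0.0001  0.0027]
```

>>> arm_command:
  series:
    - {"delta_rot": [0,0,0],"slide": [0,0,0.05],"jaw": -1}
    - {"delta_rot": [0,0,0],"slide": [0,0,0.1],"jaw": -1}
    - {"delta_rot": [0,0,0],"slide": [0,0,0.1],"jaw": -1}

```text
time_s: 11.45
ee_pos: [0.6277, 0.1116, 0.1697]
ee_rot: [0.0, 0.601, 0.799, 0.0]
wrist_force: [-1.9, -0.9, 4.8]
opening: 0.0091
```

```bash
python3 -c "
from h import *
cmd([.6273,.1124,.1697],16)
c=robot.camera('wrist'); crop(c['frame'],205,150,315,290,5,'pics/w10.png')
c=robot.camera('side'); crop(c['frame'],260,80,360,180,6,'pics/s10.png')
"
```

```text
pos [0.6277 0.1116 0.1697] az 16.156150064589237 z [ 0.0008  0.0002 -1.    ] t 11.45 F [-1.9237 -0.8681  4.7844] tq [-0.1005  0.4972  0.0083] op 0.00907771195816844 j [ 0.118   0.4042  1.1537  0.0001  1.5828 -0.1639]
slide cm [ 0.087  -0.0215 -0.0044] rot [0.0008 0.0001 0.0027]
```

View pics/s10.png

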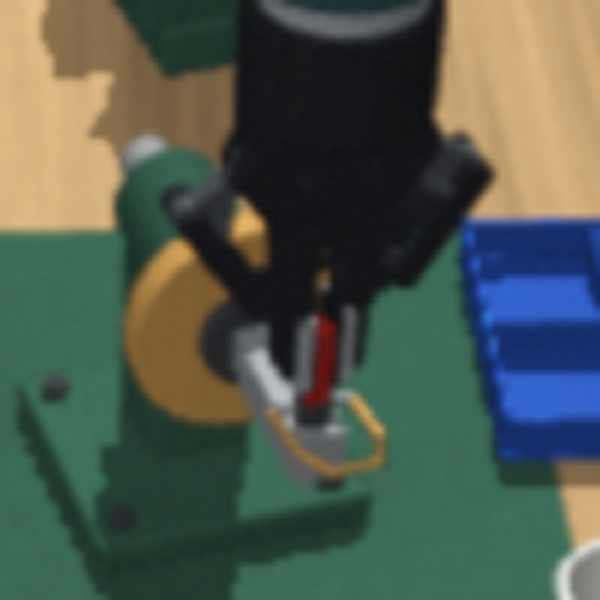

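View pics/w10.png

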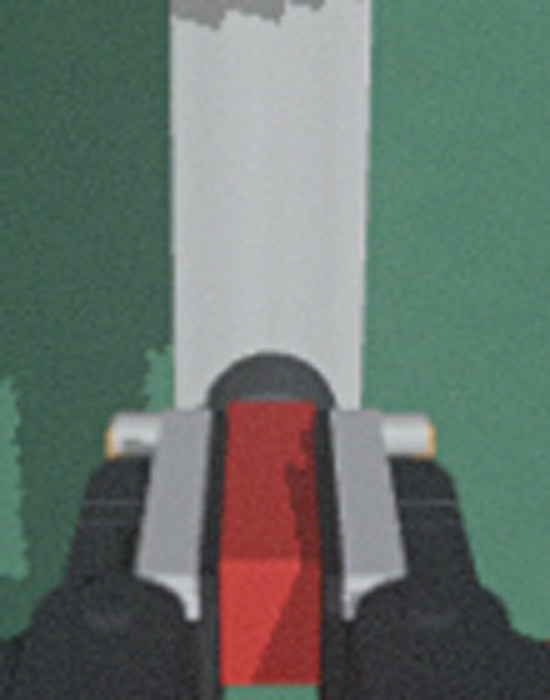

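>>> arm_command:
  series:
    - {"delta_rot": [0,0,0],"slide": [0,0,-0.1],"jaw": -0.2}
    - {"delta_rot": [0,0,0],"slide": [0,0,-0.1],"jaw": -0.2}
    - {"delta_rot": [0,0,0],"slide": [0,0,-0.1],"jaw": -0.2}
    - {"delta_rot": [0,0,0],"slide": [0,0,-0.1],"jaw": -0.2}
    - {"delta_rot": [0,0,0],"slide": [0,0,-2],"jaw": -0.2}
    - {"delta_rot": [0,0,0],"slide": [0,0,-5],"jaw": -0.2}
    - {"delta_rot": [0,0,0],"slide": [0,0,-8],"jaw": -0.2}
    - {"delta_rot": [0,0,0],"slide": [0,0,-9],"jaw": -0.2}
    - {"delta_rot": [0,0,0],"slide": [0,0,-9],"jaw": -0.2}

```text
time_s: 12.45
ee_pos: [0.6282, 0.1117, 0.2603]
ee_rot: [0.001, 0.601, 0.799, 0.001]
wrist_force: [0.4, 0.3, 0.3]
opening: 0.0342
```

```bash
python3 -c "
from h import *
u=np.array([.276,-.961]);p=np.array([.6277,.1116])+.042*u
cmd([p[0],p[1],.26],-74)
c=robot.camera('wrist'); cv2.imwrite('pics/w11.png',c['frame'][:,:,::-1])
import pickle; pickle.dump(c,open('w11.pkl','wb'))
c=robot.camera('side'); crop(c['frame'],260,80,360,180,6,'pics/s11.png')
"
```

```text
pos [0.6282 0.1117 0.2603] az 16.156304395436802 z [ 0.0033  0.0005 -1.    ] t 12.45 F [0.3584 0.303  0.3114] tq [-0.0295  0.0222  0.0055] op 0.03417250543265322 j [ 0.118   0.3736  1.0125  0.0001  1.7522 -0.1639]
slide cm [-4.1925 -0.0601  0.0322] rot [ 0.0029 -0.0022  1.5735]
```

View pics/s11.png

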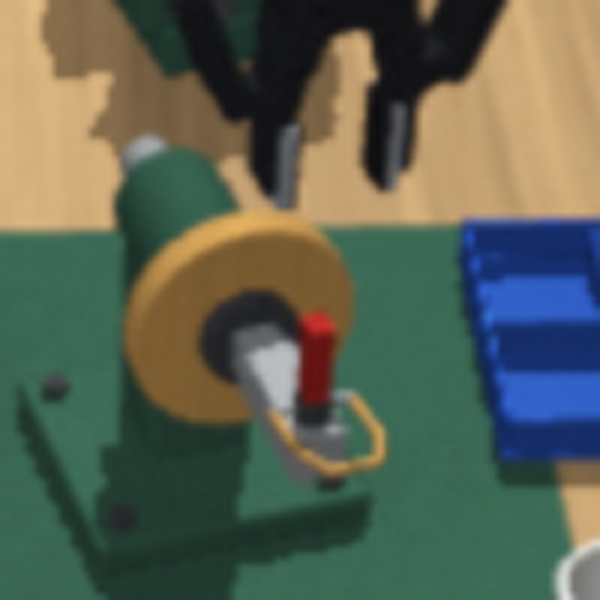

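View pics/w11.png

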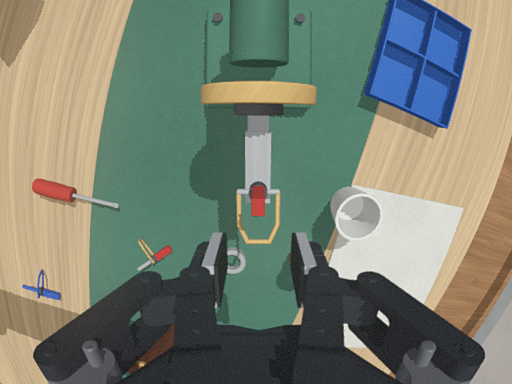

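>>> arm_command:
  series:
    - {"delta_rot": [0,0,0.4],"slide": [-1.2,0,0],"jaw": -1}
    - {"delta_rot": [0,0,0.4],"slide": [-2.4,0,0],"jaw": -1}
    - {"delta_rot": [0,0,0.8],"slide": [-3.6,0,0],"jaw": -1}
    - {"delta_rot": [0,0,0.8],"slide": [-4.2,0,0],"jaw": -1}
    - {"delta_rot": [0,0,0.8],"slide": [-4.2,0,0],"jaw": -1}
    - {"delta_rot": [0,0,1.2],"slide": [-4.2,0,0],"jaw": -1}
    - {"delta_rot": [0,0,1.2],"slide": [-4.2,0,0],"jaw": -1}
    - {"delta_rot": [0,0,1.57],"slide": [-4.2,0,0],"jaw": -1}
    - {"delta_rot": [0,0,1.57],"slide": [-4.2,0,0],"jaw": -1}
    - {"delta_rot": [0,0,1.57],"slide": [-4.2,0,0],"jaw": -1}
  force: 20

```text
time_s: 13.55
ee_pos: [0.6388, 0.0712, 0.256]
ee_rot: [-0.0, 0.985, 0.172, -0.002]
wrist_force: [-0.0, 0.6, -0.4]
opening: -0.0002
```

>>> arm_command:
  series:
    - {"delta_rot": [0,0,0],"slide": [0,0,0],"jaw": -1}

```text
time_s: 13.65
ee_pos: [0.6389, 0.0712, 0.2563]
ee_rot: [-0.0, 0.985, 0.175, -0.002]
wrist_force: [-0.5, -0.1, 0.0]
opening: -0.0001
```

```bash
python3 -c "
from h import *
u=np.array([.276,-.961]);p=np.array([.6277,.1116])+.042*u
cmd([p[0],p[1],.18],-74)
c=robot.camera('wrist'); cv2.imwrite('pics/w12.png',c['frame'][:,:,::-1])
"
```

```text
pos [0.6389 0.0712 0.2563] az -69.86405068532324 z [-0.0038 -0.0001 -1.    ] t 13.65 F [-0.4822 -0.1217  0.0446] tq [0.0074 0.0427 0.0278] op -9.578127684033696e-05 j [0.0536 0.394  0.9948 0.0001 1.7566 1.273 ]
slide cm [0.0676 0.0241 7.6249] rot [-0.0011  0.0036  0.0722]
```

View pics/w12.png

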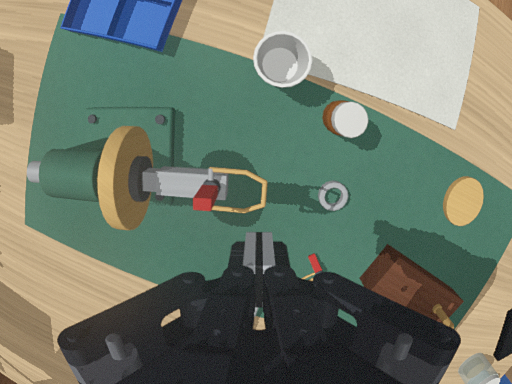

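```bash
cat >> h.py <<'E'
U=np.array([.276,-.961,0]);ZZ=np.array([0,0,1.]);P0=np.array([.6277,.1116,.131])
def pf(x,z): return P0+U*x/1000+ZZ*z/1000
def tiltR(phi,az=16.):
    a=np.radians(az);y=np.array([np.cos(a),np.sin(a),0]);z=-np.sin(phi)*U-np.cos(phi)*ZZ
    z-=y*(y@z);z/=np.linalg.norm(z);return np.c_[np.cross(y,z),y,z]
def cmd2(tip,phi):
    s=robot.read_state();q=s["ee_rot"];R=Ro.from_quat([q[1],q[2],q[3],q[0]]).as_matrix()
    Rt=tiltR(phi);np.set_printoptions(precision=4,suppress=True)
    for t in np.atleast_2d(tip):
        p=pf(*t)-.019*Rt[:,2]
        print("slide",100*R.T@(p-s["ee_pos"]),"tcp",p)
    print("rot",Ro.from_matrix(R.T@Rt).as_rotvec())
    tp=s["ee_pos"]+.019*R[:,2]-P0; print("tip now (pin frame mm)",1000*tp@U,1000*tp@np.array([.961,.276,0]),1000*tp[2],"pos",s["ee_pos"],"F",s["wrist_force"],"tq",s["torque"],"op",s["opening"],"j",s["joint_pos"],s["time_s"])
E
python3 -c "
from h import *
cmd2([(80,80),(63,27.5)],.61)"
```

```text
slide [-0.332   4.8896  3.0023] tcp [0.6528 0.0243 0.2266]
slide [-0.1865  3.2002  8.2537] tcp [0.6481 0.0406 0.1741]
rot [ 0.4515  0.4924 -1.4448]
tip now (pin frame mm) 41.86693515584691 -0.38966183966011875 106.63763070855629 pos [0.6389 0.0712 0.2566] F [ 0.5666  0.7248 -0.3484] tq [0.0275 0.0035 0.0237] op -0.00013000148285068893 j [0.0536 0.3937 0.9943 0.0001 1.7567 1.2684] 13.7
```

>>> arm_command:
  series:
    - {"delta_rot": [0.451,0.492,-1.445],"slide": [0,2,0],"jaw": -1}
    - {"delta_rot": [0.451,0.492,-1.445],"slide": [-0.2,4,0],"jaw": -1}
    - {"delta_rot": [0.451,0.492,-1.445],"slide": [-0.3,4.9,0],"jaw": -1}
    - {"delta_rot": [0.451,0.492,-1.445],"slide": [-0.3,4.9,1],"jaw": -1}
    - {"delta_rot": [0.451,0.492,-1.445],"slide": [-0.3,4.9,2],"jaw": -1}
    - {"delta_rot": [0.451,0.492,-1.445],"slide": [-0.3,4.9,3],"jaw": -1}
    - {"delta_rot": [0.451,0.492,-1.445],"slide": [-0.3,4.9,3],"jaw": -1}
    - {"delta_rot": [0.451,0.492,-1.445],"slide": [-0.3,4.9,3],"jaw": -1}
    - {"delta_rot": [0.451,0.492,-1.445],"slide": [-0.3,4.9,3],"jaw": -1}
    - {"delta_rot": [0.451,0.492,-1.445],"slide": [-0.3,4.9,3],"jaw": -1}

```text
time_s: 14.7
ee_pos: [0.6532, 0.024, 0.2278]
ee_rot: [-0.228, 0.608, 0.74, 0.175]
wrist_force: [0.2, 0.1, -0.5]
opening: -0.0001
```

```bash
python3 -c "
from h import *
cmd2([(80,80),(63,27.5)],.61)"
```

```text
slide [-0.0397 -0.0308  0.1203] tcp [0.6528 0.0243 0.2266]
slide [-1.5128 -0.0652  5.4382] tcp [0.6481 0.0406 0.1741]
rot [ 0.0283  0.0268 -0.0751]
tip now (pin frame mm) 80.77290160541973 0.8207321395448126 80.9257066299846 pos [0.6532 0.024  0.2278] F [ 0.2429  0.1039 -0.528 ] tq [-0.2678 -0.1316 -0.0252] op -9.908653890636436e-05 j [-0.2206  0.5701  0.9032  0.5501  1.8961 -0.2971] 14.7
```

Reachable (j4 = 0.55). Finish the rotation and approach.

>>> arm_command:
  series:
    - {"delta_rot": [0.028,0.027,-0.075],"slide": [-0.4,0,1.5],"jaw": -1}
    - {"delta_rot": [0.028,0.027,-0.075],"slide": [-0.8,0,3],"jaw": -1}
    - {"delta_rot": [0.028,0.027,-0.075],"slide": [-1.2,0,4.4],"jaw": -1}
    - {"delta_rot": [0.028,0.027,-0.075],"slide": [-1.5,-0.06,5.4],"jaw": -1}
    - {"delta_rot": [0.028,0.027,-0.075],"slide": [-1.5,-0.06,5.4],"jaw": -1}
    - {"delta_rot": [0.028,0.027,-0.075],"slide": [-1.5,-0.06,5.4],"jaw": -1}
    - {"delta_rot": [0.028,0.027,-0.075],"slide": [-1.5,-0.06,5.4],"jaw": -1}

```text
time_s: 15.4
ee_pos: [0.6488, 0.0405, 0.1767]
ee_rot: [-0.238, 0.578, 0.76, 0.18]
wrist_force: [-1.2, 0.4, -1.2]
opening: 0.0001
```

```bash
python3 -c "
from h import *
phi=.61;d=np.array([-np.sin(phi),-np.cos(phi)]);e=np.array([np.cos(phi),-np.sin(phi)])
W=[]
for th in(-.15,.1,.3,.5,.7,.9,1.1,1.2,1.3):
    b=np.array([46*np.cos(th),6-46*np.sin(th)]);W.append(b-2*d+6*e)
print(np.array(W));cmd2(W,phi)
c=robot.camera('wrist'); cv2.imwrite('pics/w13.png',c['frame'][:,:,::-1])
c=robot.camera('side'); crop(c['frame'],260,80,360,180,6,'pics/s13.png')"
```

```text
[[ 51.54709261  11.07624537]
 [ 51.83381463  -0.39024589]
 [ 50.00910153  -9.39183823]
 [ 46.43242087 -17.8514835 ]
 [ 41.24636364 -25.43192234]
 [ 34.65768157 -31.83094657]
 [ 26.92904461 -36.79344729]
 [ 22.73207973 -38.67170668]
 [ 18.36856914 -40.12158525]]
slide [-0.1246 -0.0784  2.2315] tcp [0.6449 0.0516 0.1577]
slide [-0.8017 -0.0768  3.1574] tcp [0.645  0.0513 0.1462]
slide [-1.1648 -0.0775  4.001 ] tcp [0.6445 0.0531 0.1372]
slide [-1.3532 -0.0799  4.8999] tcp [0.6435 0.0565 0.1287]
slide [-1.3592 -0.0839  5.8183] tcp [0.6421 0.0615 0.1211]
slide [-1.1826 -0.0894  6.7196] tcp [0.6403 0.0678 0.1147]
slide [-0.8305 -0.0961  7.5677] tcp [0.6381 0.0753 0.1098]
slide [-0.5928 -0.0999  7.9612] tcp [0.637  0.0793 0.1079]
slide [-0.317  -0.1038  8.329 ] tcp [0.6358 0.0835 0.1065]
rot [ 0.0042  0.0035 -0.008 ]
tip now (pin frame mm) 63.286092016124094 0.7749408400721386 30.08392708033125 pos [0.6488 0.0405 0.1767] F [-1.1514  0.4224 -1.193 ] tq [-0.2729 -0.0838 -0.0462] op 0.00012063670989145003 j [-0.2013  0.6001  0.9706  0.5531  1.8336 -0.3962] 15.4
```

View pics/w13.png

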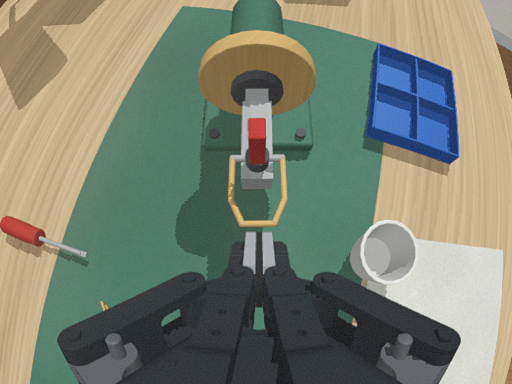

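View pics/s13.png

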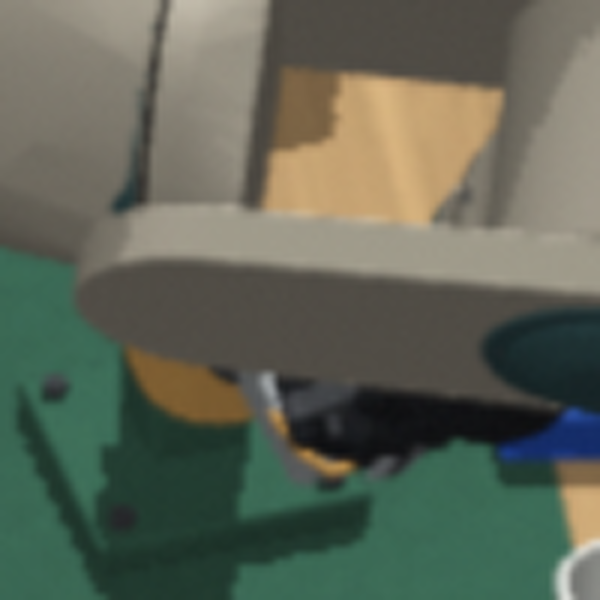

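>>> arm_command:
  series:
    - {"delta_rot": [0,0,0],"slide": [-0.1,-0.08,1.2],"jaw": -1}
    - {"delta_rot": [0,0,0],"slide": [-0.12,-0.08,2.2],"jaw": -1}
    - {"delta_rot": [0,0,0],"slide": [-0.5,-0.08,2.7],"jaw": -1}
    - {"delta_rot": [0,0,0],"slide": [-0.8,-0.08,3.15],"jaw": -1}
    - {"delta_rot": [0,0,0],"slide": [-1.0,-0.08,3.6],"jaw": -1}
    - {"delta_rot": [0,0,0],"slide": [-1.16,-0.08,4.0],"jaw": -1}
    - {"delta_rot": [0,0,0],"slide": [-1.26,-0.08,4.4],"jaw": -1}
    - {"delta_rot": [0,0,0],"slide": [-1.35,-0.08,4.9],"jaw": -1}
    - {"delta_rot": [0,0,0],"slide": [-1.35,-0.08,4.9],"jaw": -1}
    - {"delta_rot": [0,0,0],"slide": [-1.35,-0.08,4.9],"jaw": -1}

```text
time_s: 16.5
ee_pos: [0.643, 0.0568, 0.1272]
ee_rot: [-0.239, 0.578, 0.759, 0.18]
wrist_force: [0.4, 0.4, -0.6]
opening: 0.0001
```

```bash
python3 -c "
from h import *
phi=.61;d=np.array([-np.sin(phi),-np.cos(phi)]);e=np.array([np.cos(phi),-np.sin(phi)])
W=[]
for th in(.5,.7,.9,1.1,1.2,1.3):
    b=np.array([46*np.cos(th),6-46*np.sin(th)]);W.append(b-2*d+6*e)
cmd2(W,phi)
c=robot.camera('wrist'); cv2.imwrite('pics/w14.png',c['frame'][:,:,::-1])"
```

```text
slide [ 0.0529  0.0462 -0.1445] tcp [0.6435 0.0565 0.1287]
slide [0.0459 0.0441 0.7739] tcp [0.6421 0.0615 0.1211]
slide [0.2215 0.0404 1.6754] tcp [0.6403 0.0678 0.1147]
slide [0.5727 0.035  2.5239] tcp [0.6381 0.0753 0.1098]
slide [0.81   0.0319 2.9177] tcp [0.637  0.0793 0.1079]
slide [1.0855 0.0284 3.2858] tcp [0.6358 0.0835 0.1065]
rot [ 0.0021  0.0024 -0.0092]
tip now (pin frame mm) 46.061813121163574 -0.4238951594051685 -19.36422413245835 pos [0.643  0.0568 0.1272] F [ 0.3813  0.3596 -0.5613] tq [-0.2375 -0.1074 -0.0342] op 7.867485684433012e-05 j [-0.1798  0.6166  1.0485  0.5474  1.7443 -0.4268] 16.5
```

View pics/w14.png

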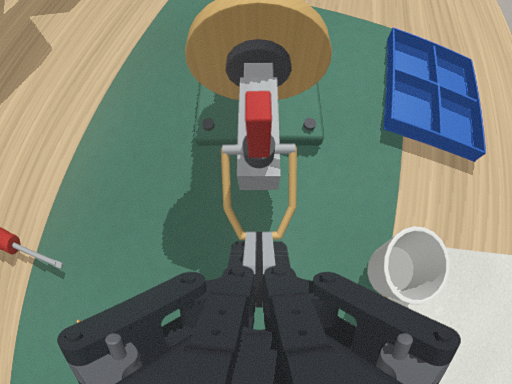

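>>> arm_command:
  series:
    - {"delta_rot": [0,0,0],"slide": [0.05,0.04,0.4],"jaw": -1}
    - {"delta_rot": [0,0,0],"slide": [0.05,0.04,0.8],"jaw": -1}
    - {"delta_rot": [0,0,0],"slide": [0.12,0.04,1.2],"jaw": -1}
    - {"delta_rot": [0,0,0],"slide": [0.22,0.04,1.65],"jaw": -1}
    - {"delta_rot": [0,0,0],"slide": [0.4,0.04,2.1],"jaw": -1}
    - {"delta_rot": [0,0,0],"slide": [0.57,0.04,2.5],"jaw": -1}
    - {"delta_rot": [0,0,0],"slide": [0.57,0.04,2.5],"jaw": -1}
    - {"delta_rot": [0,0,0],"slide": [0.57,0.04,2.5],"jaw": -1}

```text
time_s: 17.35
ee_pos: [0.6382, 0.0754, 0.1102]
ee_rot: [-0.239, 0.578, 0.759, 0.18]
wrist_force: [-0.6, -0.7, -0.2]
opening: 0.0001
```

```bash
python3 -c "
from h import *
phi=.61;d=np.array([-np.sin(phi),-np.cos(phi)]);e=np.array([np.cos(phi),-np.sin(phi)])
W=[]
for th in(1.1,1.2,1.3,1.35):
    b=np.array([46*np.cos(th),6-46*np.sin(th)]);W.append(b-2*d+6*e)
cmd2(W,phi)
c=robot.camera('wrist'); cv2.imwrite('pics/w15.png',c['frame'][:,:,::-1])"
```

```text
slide [-0.0295 -0.0111  0.0281] tcp [0.6381 0.0753 0.1098]
slide [ 0.2077 -0.0142  0.4219] tcp [0.637  0.0793 0.1079]
slide [ 0.483  -0.0176  0.7901] tcp [0.6358 0.0835 0.1065]
slide [ 0.6342 -0.0194  0.9634] tcp [0.6352 0.0856 0.1059]
rot [ 0.0022  0.0021 -0.0087]
tip now (pin frame mm) 26.873126803664004 0.15419400626327195 -36.418081255005895 pos [0.6382 0.0754 0.1102] F [-0.5757 -0.666  -0.2134] tq [-0.2816 -0.0739 -0.0157] op 6.424916099629044e-05 j [-0.1543  0.6136  1.0883  0.5509  1.6997 -0.4248] 17.35
```

View pics/w15.png

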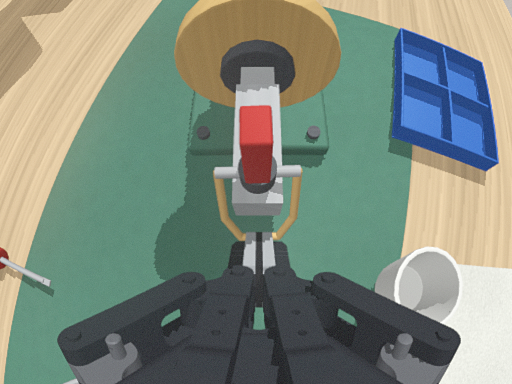

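>>> arm_command:
  series:
    - {"delta_rot": [0,0,0],"slide": [0.1,-0.01,0.2],"jaw": -1}
    - {"delta_rot": [0,0,0],"slide": [0.21,-0.01,0.42],"jaw": -1}
    - {"delta_rot": [0,0,0],"slide": [0.34,-0.01,0.6],"jaw": -1}
    - {"delta_rot": [0,0,0],"slide": [0.48,-0.01,0.8],"jaw": -1}
    - {"delta_rot": [0,0,0],"slide": [0.57,-0.01,0.9],"jaw": -1}
    - {"delta_rot": [0,0,0],"slide": [0.57,-0.01,0.9],"jaw": -1}
    - {"delta_rot": [0,0,0],"slide": [0.57,-0.01,0.9],"jaw": -1}

```text
time_s: 18.1
ee_pos: [0.6356, 0.0846, 0.1062]
ee_rot: [-0.239, 0.578, 0.759, 0.18]
wrist_force: [-0.0, -0.6, 1.8]
opening: 0.0003
```

```bash
python3 -c "
from h import *
cmd2([(63,30)],.61)
c=robot.camera('wrist'); cv2.imwrite('pics/w16.png',c['frame'][:,:,::-1])"
```

```text
slide [ 0.2631  0.0061 -8.3903] tcp [0.6481 0.0406 0.1766]
rot [ 0.0026  0.0022 -0.0088]
tip now (pin frame mm) 17.27708612220887 0.19708840987560966 -40.40806196268655 pos [0.6356 0.0846 0.1062] F [-0.0101 -0.5879  1.7823] tq [-0.0175  0.0387 -0.0139] op 0.00034531206206932957 j [-0.1414  0.6077  1.105   0.5534  1.6835 -0.4195] 18.1
```

View pics/w16.png

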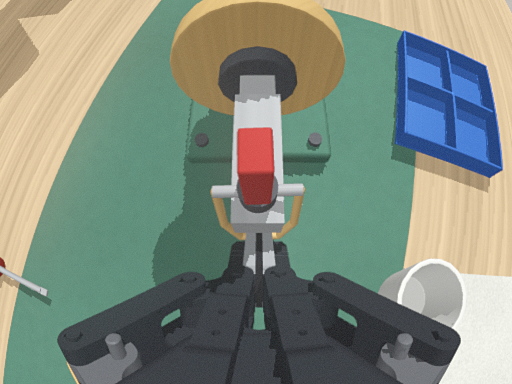

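>>> arm_command:
  series:
    - {"delta_rot": [0,0,0],"slide": [-0.3,0,-0.5],"jaw": -1}
    - {"delta_rot": [0,0,0],"slide": [-0.5,0,-2],"jaw": -1}
    - {"delta_rot": [0,0,0],"slide": [-0.5,0,-5],"jaw": -1}
    - {"delta_rot": [0,0,0],"slide": [-0.5,0,-8],"jaw": -1}
    - {"delta_rot": [0,0,0],"slide": [-0.5,0,-10],"jaw": -1}
    - {"delta_rot": [0,0,0],"slide": [-0.5,0,-10],"jaw": -1}

```text
time_s: 18.75
ee_pos: [0.6536, 0.0231, 0.189]
ee_rot: [-0.236, 0.579, 0.759, 0.181]
wrist_force: [0.5, 0.5, -0.6]
opening: 0.0003
```

```bash
python3 -c "
from h import *
cmd2([(63,30)],.61)
c=robot.camera('wrist'); cv2.imwrite('pics/w17.png',c['frame'][:,:,::-1]); crop(c['frame'],205,70,305,220,5,'pics/w17z.png')
import pickle; pickle.dump(c,open('w17.pkl','wb'))
c=robot.camera('top'); crop(c['frame'],125,135,225,205,7,'pics/t17.png')"
```

```text
slide [ 0.8013 -0.0748  2.0631] tcp [0.6481 0.0406 0.1766]
rot [ 0.0084  0.0056 -0.0079]
tip now (pin frame mm) 81.39020459807719 0.6630059003775801 42.364822574746 pos [0.6536 0.0231 0.189 ] F [ 0.5057  0.5138 -0.6264] tq [-0.2596 -0.1004 -0.0395] op 0.0003132380685188465 j [-0.2244  0.6116  0.929   0.552   1.8666 -0.4004] 18.75
```

View pics/w17.png

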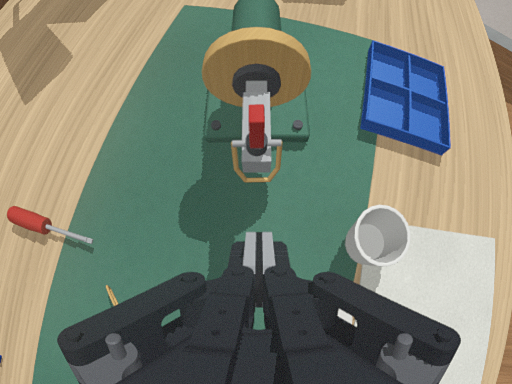

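View pics/w17z.png

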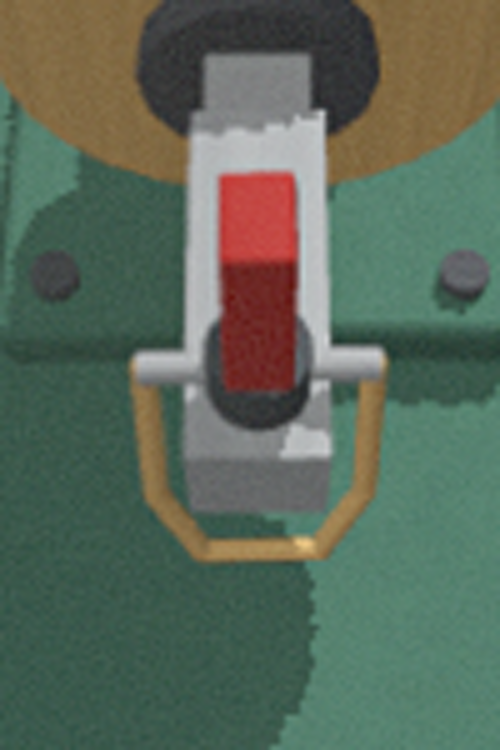

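```bash
python3 -c "
from h import *
import pickle; c=pickle.load(open('w17.pkl','rb'))
V=np.array([.961,.276,0]);Hc=P0+[0,0,.006]
def pl(x,y):
    o,d=wray(c,(x+.5)/5-.5+205,(y+.5)/5-.5+70);t=((P0-o)@V)/(d@V)
    return o+d*t
# bar mid: use plane through pin axis containing U,Z: ray nearly in plane -> instead intersect with circle r=46
o,d=wray(c,(262+.5)/5-.5+205,(550+.5)/5-.5+70)
for t in np.linspace(.1,.35,2501):
    p=o+d*t-Hc; r=np.hypot(p@U,p[2])
    if abs(r-.046)<.00007: print('bar x,z',1000*(p@U),1000*p[2],'theta',np.arctan2(-p[2],p@U),'lat',1000*p@V)
for n,x,y,z in(('tabtop',258,218,.178),('tabtop2',258,218,.180)):
    o2,d2=wray(c,(x+.5)/5-.5+205,(y+.5)/5-.5+70);q=onz(o2,d2,z)-P0;print(n,1000*q@U,1000*q@V)
o2,d2=wray(c,(258+.5)/5-.5+205,(512+.5)/5-.5+70);q=onz(o2,d2,.109)-P0;print('arbor end bottom edge',1000*q@U)
o2,d2=wray(c,(258+.5)/5-.5+205,(459+.5)/5-.5+70);q=onz(o2,d2,.131)-P0;print('arbor end top edge',1000*q@U)
"
```

```text
bar x,z 38.11994482587074 25.80898749938662 theta -0.5951544789143455 lat 0.767445725330689
bar x,z 38.08526995443992 25.715193675460018 theta -0.5938874019095699 lat 0.7675321009166203
bar x,z 12.183140995615377 -44.34879279773529 theta 1.3026979827523602 lat 0.8320546635955852
tabtop 0.06861288192494465 0.6671247192224107
tabtop2 1.3716255643459827 0.6663972077830075
arbor end bottom edge 11.650744190498635
arbor end top edge 11.960807646822198
```

```bash
python3 -c "
from h import *
cmd([.42,-.10,.30],16)"
```

```text
pos [0.6522 0.0251 0.1851] az 15.450468696853578 z [-0.1544  0.5493 -0.8212] t 18.85 F [ 0.8626  0.8927 -0.8338] tq [-0.2373 -0.0713  0.0316] op 0.0001445966218991637 j [-0.2219  0.6136  0.9349  0.552   1.8648 -0.4006]
slide cm [  1.6882 -25.7524 -12.7217] rot [-0.     -0.6073 -0.0102]
```

>>> arm_command:
  series:
    - {"delta_rot": [0,0,0],"slide": [0,0,-4],"jaw": -1}
    - {"delta_rot": [0,0,0],"slide": [0,-3,-8],"jaw": -1}
    - {"delta_rot": [0,-0.15,0],"slide": [0,-7,-12],"jaw": -1}
    - {"delta_rot": [0,-0.3,0],"slide": [1,-11,-12.7],"jaw": -1}
    - {"delta_rot": [0,-0.45,0],"slide": [1.7,-15,-12.7],"jaw": -1}
    - {"delta_rot": [0,-0.607,0],"slide": [1.7,-19,-12.7],"jaw": -1}
    - {"delta_rot": [0,-0.607,0],"slide": [1.7,-23,-12.7],"jaw": -1}
    - {"delta_rot": [0,-0.607,0],"slide": [1.7,-25.7,-12.7],"jaw": -1}
    - {"delta_rot": [0,-0.607,0],"slide": [1.7,-25.7,-12.7],"jaw": -1}

```text
time_s: 19.75
ee_pos: [0.4183, -0.0992, 0.2995]
ee_rot: [-0.001, 0.605, 0.796, -0.001]
wrist_force: [-0.2, 0.1, -0.3]
opening: -0.0003
```

```bash
python3 -c "
from h import *
cmd([.6277,.1116,.25],16)
c=robot.camera('side'); crop(c['frame'],260,90,350,170,7,'pics/s18.png');cv2.imwrite('pics/s18f.png',c['frame'][:,:,::-1])
g=lambda p:tuple(np.round([(a-b+.5)*7-.5 for a,b in zip(proj(c,p),(260,90))],1))
t=robot.camera('top'); crop(t['frame'],125,135,225,205,7,'pics/t18.png')
"
```

```text
pos [ 0.4183 -0.0992  0.2995] az 15.489543652691792 z [-0.0037 -0.0006 -1.    ] t 19.75 F [-0.2376  0.1039 -0.3375] tq [-0.0259 -0.0277 -0.0727] op -0.0002947021859973767 j [-0.3177 -0.2234  1.5629 -0.0018  1.8055 -0.5884]
slide cm [14.7177 25.8275  4.8644] rot [-0.0037 -0.0004 -0.0089]
```

View pics/s18.png

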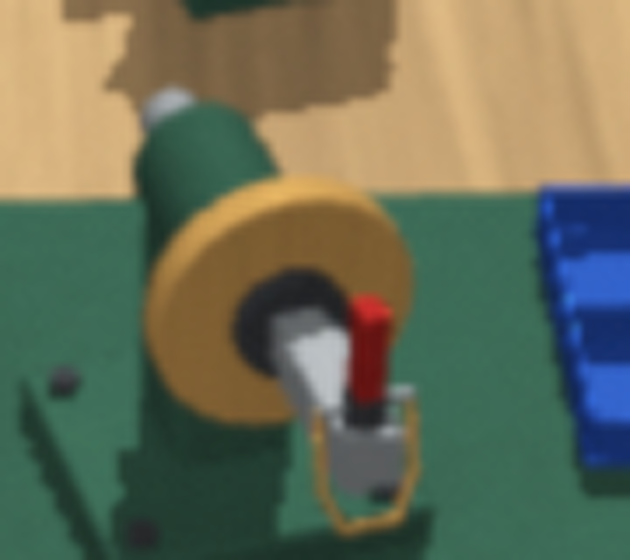

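View pics/t18.png

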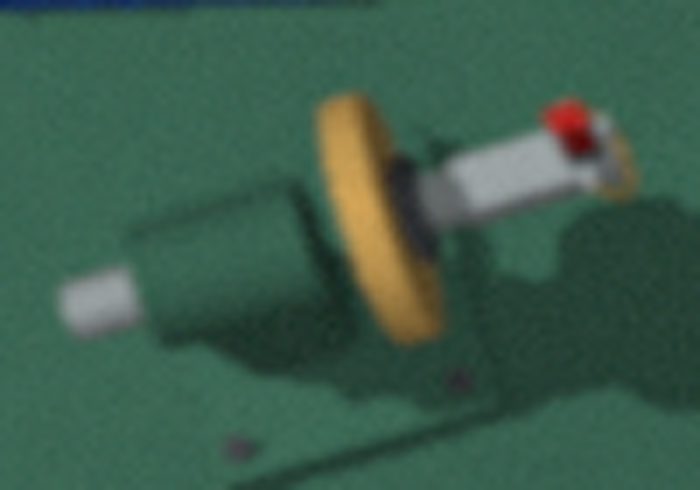

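View pics/s18f.png

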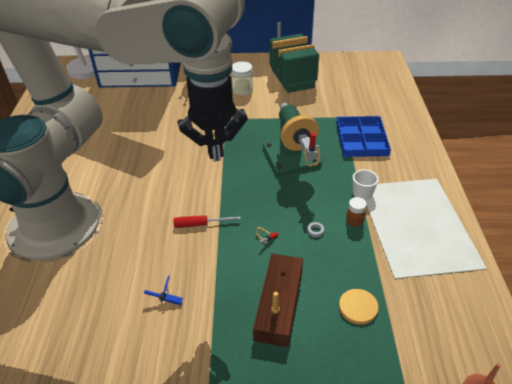

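```bash
python3 -c "
from h import *
c=robot.camera('side')
for fn,s,o in(('pics/s11.png',6,(260,80)),('pics/s18.png',7,(260,90))):
    im=cv2.imread(fn).astype(int); m=(im[...,2]>95)&(im[...,1]<60)&(im[...,0]<60)
    ys,xs=np.nonzero(m); k=(ys>ys.min())
    P=np.c_[(xs+.5)/s-.5+o[0],(ys+.5)/s-.5+o[1]]
    print(fn,P.mean(0),'y',P[:,1].min(),P[:,1].max(),'x',P[:,0].min(),P[:,0].max())
    for lo in np.arange(126,138,1.5):
        q=P[(P[:,1]>=lo)&(P[:,1]<lo+1.5)]
        if len(q): print(round(lo,1),round(q[:,0].min(),2),round(q[:,0].max(),2),round(q[:,0].mean(),2))
print('pred top/bottom',proj(c,pf(0,47)),proj(c,pf(0,12)))
"
```

```text
pics/s11.png [312.27793253 138.40753637] y 131.91666666666666 146.08333333333331 x 309.25 315.4166666666667
130.5 312.25 312.92 312.58
132.0 309.25 314.08 311.76
133.5 309.75 315.08 312.35
135.0 310.25 315.42 312.94
136.5 309.58 315.42 312.67
pics/s18.png [312.21489621 138.83211233] y 132.28571428571428 146.14285714285714 x 309.2857142857143 315.42857142857144
132.0 309.29 314.14 311.64
133.5 309.57 315.0 312.24
135.0 310.14 315.43 312.79
136.5 309.57 315.43 312.58
pred top/bottom (np.float64(312.57023791660004), np.float64(132.52584248081052)) (np.float64(311.6597053955663), np.float64(144.31693978470238))
```

```bash
python3 -c "
from h import *
print(robot.hand_in(), robot.read_state()['time_s'])"
```

```text
the job is handed in; nothing more can be done
the job is handed in; nothing more can be done
```

The job is done and handed in, at about 20 s on the robot's clock against the 72 s limit.

**What I did**
- I took the larger red-tabbed linchpin from the holder by its tab and lined it up with the arbor hole using the wrist camera.
- Going in, I felt a light sideways touch at the start of the hole. I backed off 1 mm along the arbor, and it then went in freely.
- The head came to rest on the arbor at about 5 N, with the tool at 0.1697 m, the height I had worked out for a flush seat.
- I let go, then pushed the ring over and past the arbor's free end with the closed fingertips, and drew the arm clear.

**Last checks**
- **Ring:** it hangs around the arbor's free end at about 1.3 rad (75° down), with a leg on each side of the arbor.
- **Pin:** the tab is upright and in the same place, to about 0.1 pixel sideways, as before the ring was swung. Its top edge and centre read about 0.4 pixel lower, which I put down to the two crops being scaled differently. I did not press the tab again to confirm it is flush.
- **Arbor:** its free end is where it was, so it did not shift.
- **Everything else:** in the last side picture, everything else on the bench looks undisturbed and the gripper touches nothing.

**Disagreements**
- Side and top cameras disagreed by about 4 mm in y, so I placed the hole with the wrist camera instead.
- The wrist camera put the hole 13.5 mm from the arbor's end instead of the stated 12 mm. The 1 mm back-off during insertion made up for that.

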